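# Refresh the shower filter box

### The arm

A 7-joint arm with a two-finger parallel gripper is mounted at the origin on the work surface. World frame = base frame: x ahead of the robot, y to its left, z up, the work surface at z = 0. Lengths are in m, angles in rad, forces in N, time in s.
With the tool pointing down it reaches from about 0.425 to 0.95 m from the base axis. Payload 4.7 kg.
Tool frame: the origin (TCP) lies on the centre line of the jaws, within the pads' length; the fingertips stand tip_extent ahead of it and the grasp point (between the pads) lies 11 mm behind it (tip_extent is the distance from the TCP to the fingertips, in m); z points along the fingers, y is the direction in which the jaws open and shut (so a half turn about z gives the same grasp; the last joint's range is limited). The gripper opens to 85 mm and grips with 20 to 120 N. Pads are 22 mm wide; open, the fingers measure 114 mm over their backs; the gripper's body (76 mm by 85 mm) begins 54 mm behind the grasp point. The pads swing forward as they close: fully open they stand 13 mm farther back than shut.
Start: joints at [1.124, 0.469, -0.049, 1.532, 0.024, 1.141, -0.082], TCP at [0.274, -0.617, 0.239] pointing down, gripper open.
Joint ranges: [-2.59, 2.59], [-0.33, 1.99], [-1.39, 1.29], [0.1, 2.45], [-1.04, 4.18], [0.21, 1.99], [-2.66, 2.66]. Speed limits (rad/s): [2.57, 2.57, 3.14, 3.14, 3.14, 3.14, 3.14].

### API

Orientations are given as a rotation vector (axis times angle).
In Python, from cell import sense, read_camera, sign_off, tip_extent gives the robot as it stands.
- The arm moves only by the tool send_rows, never from a script. Its argument "series" is a list that holds one entry, the list of rows, each a list of 7 numbers: the shift along the tool's x, y, z in cm, then the turn, a rotation vector about the tool's x, y, z in degrees, then the closure, from -1 (fully open) to 1 (shut), so that 0 is half open. A call has 1 to 5 rows; each row shifts and turns the commanded pose from where the row before left it, along the tool's axes as they then stand; what a row does not reach is not made up. A row lasts 1/10 s, in which the tool goes at most 50 mm and 8.59 degrees, less where a joint would pass 70% of its speed; a pose out of reach is approached as far as the arm can. A call is refused whole if a number of a shift passes 5 or a number of a turn 8.59, either way. A call with a gripper value outside its range is refused whole. The fingers move at their own pace and stop on an object; "squeeze" is the grip in N (left out, the last holds). Time passes only in rows, so rows that do not move let the fingers close. It gives the time, the measured TCP pose, the force and the opening at its end, in the units of the state.
- sense(): the state, without advancing time (a new reading comes with each control period).
- read_camera(name): name is "scene" or "top"; returns a dict with "image" (420x560x3 uint8, red, green, blue), "range_z" (420x560 float32, m along the optical axis (not along the pixel's ray), 0 where there is no reading), "fx", "fy", "cx", "cy" (pixels), "extrinsics" (4x4, takes a point from world to camera coordinates). Camera axes: x right, y down, z forward; pixel columns grow to the right and rows downward; lengths in m; the calibration is good to about 2 mm. A picture is of the moment at which its call begins.
- sign_off(): hands the job in, once; it reports no verdict.
The state is a dict: "clock": time; "joint_positions": joint angles; "dq": joint speeds; "tau": joint torques, N m; "ee_pos": TCP position; "ee_rot": TCP orientation; "contact_force": force on the tool from outside, world axes, zero at the start; "ft_torque": the same for the moment, N m; "width": opening from 0.0 (shut) to 1.0 (fully open).
Only numpy, scipy, OpenCV 4.12 (cv2) and the standard library are available. Lean on these libraries where they do the work, as an engineer would, in place of code of your own. Each camera call takes 0.05 s, during which the arm holds its last target.

### The job

Renew the grey filter box: first move every spent black plug from it into the oval dish, then tip exactly three of the five orange balls from the blue counting cup into it, keeping the other two in the cup. Put the blue cup back upright inside the rim of its blue slot. Close the box with the steel cover, one edge hooked under the blue lip and the other swung down flat inside the curb; leave everything else in place.

Things in the scene. Friction and masses are not known exactly. Their poses are not given: they have to be found in the camera images.
- filter_box: Fixed grey box, outside 124 (x) x 120 (y) mm, origin at the centre of its underside, z up. Inside 94 (x) x 104 (y) mm, floor 6 mm up; +y and -y walls end at z = 34 mm. At both x ends a 7 mm ledge at z = 34 mm (|x| = 47 to 54 mm) carries the cover. -x end: wall (inner face x = -54 mm) with the blue lip over the ledge (point lip_edge); +x end: a curb behind the ledge (point curb_top).
- lip_edge (a point): Free edge of the box's blue lip, underside, mid-length: box x = -42 mm, z = 47 mm. The lip reaches 12 mm over the ledge below it (13 mm gap), is 6 mm thick and 120 mm long in y. The cover is too long to be lowered flat past lip and curb, or slid in over the curb: enter its edge under the lip with the other edge raised about 15 degrees, then lower it.
- curb_top (a point): Top of the box's curb at mid-length, on its inner face: box x = +54 mm, z = 44 mm. The cover's second edge comes to lie just inside it.
- cover: Loose steel cover, plate 102 (x) x 112 (y) x 5 mm, with an upright black grip fin at the middle of its top: 12 mm thick (x), 40 mm long (y), top 45 mm above the plate's underside. 0.17-0.29 kg. Origin at the centre of the plate's underside, z up. Either x edge may go under the lip. Fitted: underside at z = 34 mm on both ledges, about 3 mm of play at each x edge.
- plug0: Spent filter plug: black upright cylinder with a grey band, 28 mm diameter, 60 mm tall, 40 g, origin at the centre of its underside. One to three plugs stand in a row along the box's y axis (places at y = -34, 0, +34 mm); None if absent.
- plug1: As plug0.
- plug2: As plug0.
- dish: Loose white oval ceramic dish with a brown rim edge, 178 (x) x 118 (y) x 22 mm high, 0.45 kg; origin at the centre of its underside, floor 6 mm up, inside about 166 x 106 mm oval; x is its long axis. Plugs may stand or lie in it.
- blue_cup: Loose blue counting cup, 92 (x) x 66 (y) x 46 mm, 0.14-0.23 kg empty; origin at the centre of its underside. Open at the front (+x), walls at back and sides. Two lanes (y = -15, +15 mm) of three pockets each, floor sloping 8 degrees down to the front, each pocket closed by a white sill, 1.5 mm high in front up to 7 mm at the back; one pocket, unknown which, is empty.
- blue_cup_front (a point): Middle of the cup's pouring edge (cup x = 45 mm, 8 mm up). Tipping the cup with this edge down lets balls roll out over it one at a time: the six pockets empty in turn at about 24, 31, 38, 45, 52 and 59 degrees of tilt. A ball leaves with up to 0.8 m/s, so keep the edge low over the box.
- blue_cup_middle (a point): Point on the cup's middle line, 26 mm above its underside; a ball in any pocket has its centre within 42 mm of it.
- blue_cup_grip (a point): Centre of the cup's upright square grip post: 16 mm wide (cup y), 20 mm deep (cup x), behind the back wall at cup x = -56 mm, from 28 to 88 mm above the cup's underside; this point is 68 mm above it.
- ball0_center (a point): Centre of an orange ball, 24 mm diameter, 20 g (so the cup loses about 0.2 N per ball). Five of the six are present, in the blue cup at the start; None if absent.
- ball1_center (a point): As ball0.
- ball2_center (a point): As ball0.
- ball3_center (a point): As ball0.
- ball4_center (a point): As ball0.
- ball5_center (a point): As ball0.
- blue_slot: Fixed slot with blue floor and rim, home of the blue cup: outside 112 (x) x 86 (y) mm, inside 104 x 78 mm, floor 4 mm up, rim 12 mm high; origin at the centre of its underside. The cup stands in it lengthwise along slot x, front either way, its post overhanging the rim. The yellow and green cups' slots beside it are alike; which place is whose changes.
- yellow_cup: Bystander: yellow cup of the same shape, standing in the yellow slot.
- green_cup: Bystander: green cup of the same shape, standing in the green slot.
- cup_stack: Bystander: stack of three nested round cups, 74 mm diameter, 113 mm high.
- canister: Bystander: steel pill canister, 54 mm diameter, 70 mm high.
- loofah_pad: Bystander: blue silicone pad with knobs, 110 x 70 x 25 mm.

How it is judged:
On the way, in this order (a step that is already met when the one before it is completed fails the run):
1. every spent plug that was in the filter box lies in the oval dish (x of plug0 in the frame of dish between -0.085 and 0.085 m and y of plug0 in the frame of dish between -0.056 and 0.056 m and height (world z) of each of plug0, plug1, plug2 below 0.05 m and linear speed of each of plug0, plug1, plug2 below 0.02 m/s and x of plug1 in the frame of dish between -0.085 and 0.085 m and y of plug1 in the frame of dish between -0.056 and 0.056 m and x of plug2 in the frame of dish between -0.085 and 0.085 m and y of plug2 in the frame of dish between -0.056 and 0.056 m), for 0.3 s.
2. exactly three balls are in the filter box and the other two are still in the blue cup (distance between any of ball0_center, ball1_center, ball2_center, ball3_center and filter_box below 0.062 m and distance between any of ball0_center, ball1_center, ball2_center, ball4_center and filter_box below 0.062 m and distance between any of ball0_center, ball1_center, ball2_center, ball5_center and filter_box below 0.062 m and distance between any of ball0_center, ball1_center, ball3_center, ball4_center and filter_box below 0.062 m and distance between any of ball0_center, ball1_center, ball3_center, ball5_center and filter_box below 0.062 m and distance between any of ball0_center, ball1_center, ball4_center, ball5_center and filter_box below 0.062 m and distance between any of ball0_center, ball2_center, ball3_center, ball4_center and filter_box below 0.062 m and distance between any of ball0_center, ball2_center, ball3_center, ball5_center and filter_box below 0.062 m and distance between any of ball0_center, ball2_center, ball4_center, ball5_center and filter_box below 0.062 m and distance between any of ball0_center, ball3_center, ball4_center, ball5_center and filter_box below 0.062 m and distance between any of ball1_center, ball2_center, ball3_center, ball4_center and filter_box below 0.062 m and distance between any of ball1_center, ball2_center, ball3_center, ball5_center and filter_box below 0.062 m and distance between any of ball1_center, ball2_center, ball4_center, ball5_center and filter_box below 0.062 m and distance between any of ball1_center, ball3_center, ball4_center, ball5_center and filter_box below 0.062 m and distance between any of ball2_center, ball3_center, ball4_center, ball5_center and filter_box below 0.062 m and distance between any of ball0_center, ball1_center, ball2_center, ball3_center, ball4_center and blue_cup_middle below 0.046 m and distance between any of ball0_center, ball1_center, ball2_center, ball3_center, ball5_center and blue_cup_middle below 0.046 m and distance between any of ball0_center, ball1_center, ball2_center, ball4_center, ball5_center and blue_cup_middle below 0.046 m and distance between any of ball0_center, ball1_center, ball3_center, ball4_center, ball5_center and blue_cup_middle below 0.046 m and distance between any of ball0_center, ball2_center, ball3_center, ball4_center, ball5_center and blue_cup_middle below 0.046 m and distance between any of ball1_center, ball2_center, ball3_center, ball4_center, ball5_center and blue_cup_middle below 0.046 m), for 0.3 s.
At the end, for the whole second after the job is handed in: All plugs in the dish; exactly three balls in the box, two in the blue cup; blue cup upright on the floor of the blue slot (within 14 mm); cover flat on the ledges, one edge under the lip (6 mm in x, 12 mm in y, 5 degrees in yaw, 3 in tilt); everything released and at rest (all of step 1 and all of step 2 and horizontal distance between blue_cup and blue_slot below 0.014 m and height (world z) of blue_cup below 0.0075 m and angle between blue_cup's own z axis and vertical below 0.06 rad and linear speed of each of blue_cup, cover below 0.02 m/s and x of cover in the frame of filter_box between -0.006 and 0.006 m and y of cover in the frame of filter_box between -0.012 and 0.012 m and z of cover in the frame of filter_box between 0.031 and 0.037 m and angle between cover's own z axis and vertical below 0.05 rad and angle between the x axis of cover and the x axis of filter_box, either way round below 0.09 rad); the robot touches nothing.
It fails at once if the yellow cup is shifted by more than 3 cm (distance of yellow_cup from where it was at the start of the episode above 0.03 m).
It fails at once if the green cup is shifted by more than 3 cm (distance of green_cup from where it was at the start of the episode above 0.03 m).
It fails at once if the cup stack is shifted by more than 3 cm (distance of cup_stack from where it was at the start of the episode above 0.03 m).
It fails at once if the canister is shifted by more than 3 cm (distance of canister from where it was at the start of the episode above 0.03 m).
It fails at once if the loofah pad is shifted by more than 3 cm (distance of loofah_pad from where it was at the start of the episode above 0.03 m).
Of plug0, plug1, plug2 only 1 to 3 are there at a start; the rules pass over those that are not, and their reading is None.
Of ball0, ball1, ball2, ball3, ball4, ball5 only 5 to 5 are there at a start; the rules pass over those that are not, and their reading is None.
At some moment in a run one of cover, dish may be knocked a few centimetres aside while the robot is not near it.
It also fails if it takes over 210 s, if anything falls off the work surface, if the arm or the gripper's body presses on something with over 40 N, if the wrist force passes 120 N, or if a joint passes its speed limit or range.

## Working session

There is one attempt and no reset: what is moved stays moved. The work goes in short steps, Python scripts to look and compute and a tool call to move; the robot and the scene stay as the last step left them, time stands still between calls to the robot, and variables do not carry over. Pictures are saved under pics/ and viewed, and the job is handed in when it is done.

Besides the shell and the picture viewer there is one more tool, called by a JSON object that holds its "api" and its "payload", one argument or row to a line. send_rows: Moves the arm, as the interface text tells. Its arguments: {"type":"object","properties":{"series":{"type":"array"},"squeeze":{"type":"number"}},"required":["series"]}

```bash
mkdir -p pics; ls; python3 - <<'E'
from cell import sense, read_camera, tip_extent
import cv2
print(tip_extent if not callable(tip_extent) else tip_extent())
print(sense())
for n in ("scene","top"):
    c=read_camera(n); cv2.imwrite(f"pics/{n}0.png",c["image"][:,:,::-1]); print(n,c["fx"],c["cx"],c["cy"],c["extrinsics"].round(3).tolist())
E
```

```text
pics
0.008
{'clock': 0.0, 'joint_positions': array([ 1.12413415,  0.4694644 , -0.04861032,  1.53372717,  0.02408682,
        1.14100412, -0.08230235]), 'dq': array([ 2.40465546e-03, -4.64667857e-04, -2.00191653e-04,  4.52923124e-05,
        7.84622694e-04, -5.16062292e-04, -3.26985438e-05]), 'tau': array([-6.33677228e-04, -5.10307932e+01, -4.71675571e-02, -2.37713760e+01,
        1.06060971e-02,  7.42569566e-03, -6.49912678e-06]), 'ee_pos': array([ 0.27364071, -0.6164025 ,  0.2382319 ]), 'ee_rot': array([-3.07137419e+00, -6.51109677e-01,  7.43774124e-04]), 'contact_force': array([-0.26149087,  0.2428098 , -0.51297344]), 'ft_torque': array([-0.00673494, -0.03691194,  0.06017269]), 'width': 0.9979511428303618}
scene 460.1082409251891 278.33837025002083 212.9642718316725 [[-0.19, 0.982, 0.0, 0.132], [0.703, 0.136, -0.698, -0.352], [-0.686, -0.133, -0.716, 1.594], [0.0, 0.0, 0.0, 1.0]]
top 519.1762234152329 276.8670806642432 217.96379686845953 [[-0.004, -1.0, 0.007, -0.036], [-0.995, 0.003, -0.095, 0.543], [0.095, -0.007, -0.995, 1.371], [0.0, 0.0, 0.0, 1.0]]
```

View pics/scene0.png

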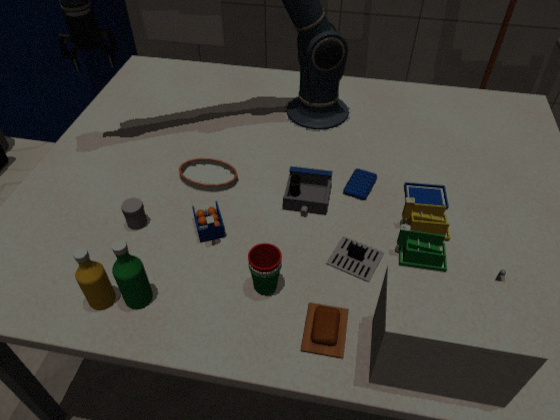

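View pics/top0.png

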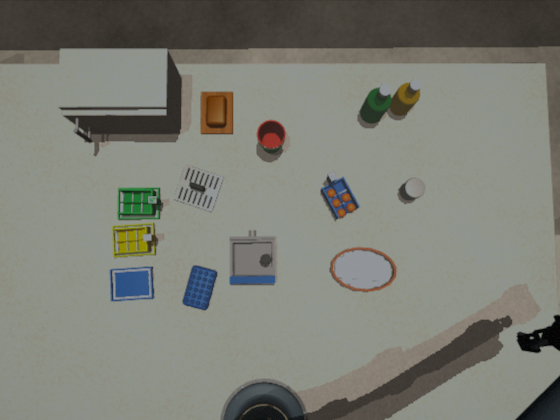

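```bash
cat > h.py <<'E'
import numpy as np, cv2
from cell import sense, read_camera
from scipy.spatial.transform import Rotation as R
def cloud(n):
    c=read_camera(n); z=c["range_z"]; v,u=np.mgrid[0:420,0:560]
    p=np.stack([(u-c["cx"])/c["fx"]*z,(v-c["cy"])/c["fy"]*z,z],-1)
    E=c["extrinsics"]; w=(p-E[:3,3])@E[:3,:3]
    w[z<=0]=np.nan
    return w,c["image"],c
def crop(img,u0,v0,u1,v1,k,name):
    cv2.imwrite(f"pics/{name}.png",cv2.resize(img[v0:v1,u0:u1,::-1],None,fx=k,fy=k,interpolation=cv2.INTER_CUBIC))
def bright(img): return np.clip(img.astype(float)*1.6,0,255).astype(np.uint8)
E
python3 - <<'E'
from h import *
w,im,c=cloud("top")
crop(bright(im),100,150,420,310,2.5,"t1")
for uv in [(252,280),(265,260),(362,270),(131,284),(330,200),(200,188),(30,200)]:
    print(uv,w[uv[1],uv[0]].round(4))
np.save("top.npy",w)
w,im,c=cloud("scene"); crop(bright(im),170,150,470,300,2.6,"s1")
E
```

```text
(252, 280) [0.378  0.0278 0.0459]
(265, 260) [ 0.4299 -0.0067  0.0628]
(362, 270) [ 0.4027 -0.268   0.0077]
(131, 284) [0.3677 0.3561 0.0018]
(330, 200) [ 0.5931 -0.1835  0.0126]
(200, 188) [0.6222 0.1665 0.0451]
(30, 200) [ 0.598   0.6403 -0.0047]
```

View pics/t1.png

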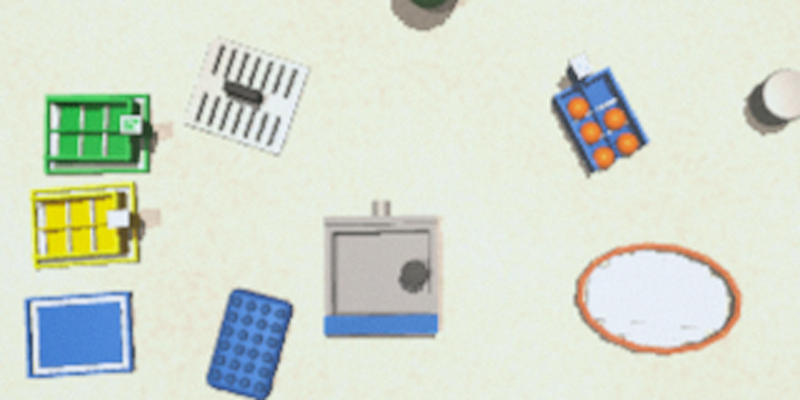

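View pics/s1.png

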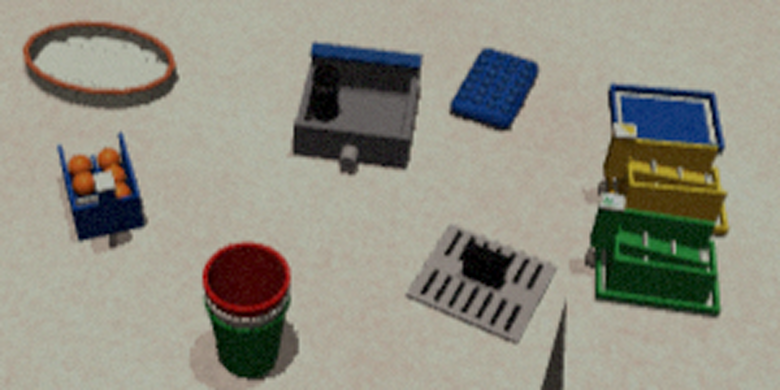

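```bash
python3 - <<'E'
from h import *
w,im,c=cloud("top")
ws,ims,cs=cloud("scene")
def tab(w,x0,x1,y0,y1):
    m=(w[...,0]>x0)&(w[...,0]<x1)&(w[...,1]>y0)&(w[...,1]<y1); z=w[m][:,2]; return z.mean().round(4),z.std().round(4)
for b in [(.52,.58,-.05,.1),(.3,.34,-.1,.1),(.45,.55,-.5,-.42),(.47,.55,.18,.26)]:
    print("table",tab(w,*b),tab(ws,*b))
def rect(name,w,im,box,zlo,zhi,cm=None):
    x0,x1,y0,y1=box
    m=(w[...,0]>x0)&(w[...,0]<x1)&(w[...,1]>y0)&(w[...,1]<y1)&(w[...,2]>zlo)&(w[...,2]<zhi)
    if cm is not None: m&=cm(im.astype(int))
    p=w[m]
    if len(p)<5: print(name,'few',len(p)); return
    (cx,cy),(a,b),t=cv2.minAreaRect(p[:,:2].astype(np.float32)*1000)
    print(name,len(p),"c",round(cx,1),round(cy,1),"size",round(a,1),round(b,1),"ang",round(t,1),"z",(np.median(p[:,2])*1000).round(1),"mean",(p[:,:2].mean(0)*1000).round(1))
blue=lambda i:(i[...,2]>1.4*i[...,0]+15)
for n,W,I in (("T",w,im),("S",ws,ims)):
    rect(n+"lip",W,I,(.33,.42,-.07,.1),.042,.06,blue)
    rect(n+"boxall",W,I,(.33,.53,-.08,.12),.028,.07)
    rect(n+"plug",W,I,(.33,.53,-.08,.12),.058,.08)
    rect(n+"dish",W,I,(.3,.5,-.4,-.15),.014,.04)
    rect(n+"slot",W,I,(.3,.45,.27,.45),.007,.03)
    rect(n+"slotblue",W,I,(.3,.45,.27,.45),-.01,.03,blue)
    rect(n+"cup",W,I,(.5,.68,-.3,-.13),.02,.06)
    rect(n+"post",W,I,(.5,.68,-.3,-.13),.075,.11)
    rect(n+"cover",W,I,(.5,.75,.1,.24),.0025,.02)
    rect(n+"fin",W,I,(.5,.75,.1,.24),.03,.07)
E
```

```text
table (np.float64(0.0003), np.float64(0.003)) (np.float64(0.0011), np.float64(0.0018))
table (np.float64(0.0001), np.float64(0.0029)) (np.float64(0.0015), np.float64(0.002))
table (np.float64(0.0004), np.float64(0.003)) (np.float64(0.0012), np.float64(0.0019))
table (np.float64(0.0002), np.float64(0.003)) (np.float64(0.0011), np.float64(0.0018))
Tlip 322 c 379.7 27.6 size 18.3 115.0 ang 0.1 z 53.4 mean [380.5  28.4]
Tboxall 922 c 438.3 29.1 size 133.9 120.4 ang 1.3 z 46.6 mean [430.   26.6]
Tplug 109 c 407.8 25.1 size 71.4 100.3 ang 3.8 z 64.8 mean [424.5  -2.1]
Tdish 440 c 407.1 -267.5 size 175.1 114.7 ang 88.8 z 22.9 mean [ 406.4 -270.8]
Tslot 520 c 375.6 360.3 size 147.2 177.5 ang 1.0 z 9.8 mean [379.3 355.5]
Tslotblue 963 c 369.1 353.6 size 84.7 112.3 ang 3.6 z 5.3 mean [369.  353.6]
Tcup 687 c 605.0 -202.6 size 111.3 67.0 ang 28.2 z 33.9 mean [ 598.6 -205.3]
Tpost 61 c 647.1 -181.0 size 21.7 17.5 ang 31.4 z 87.5 mean [ 647.1 -180.6]
Tcover 1886 c 625.5 170.0 size 247.3 139.8 ang 0.0 z 5.0 mean [627.  172.6]
Tfin 77 c 630.0 177.8 size 39.4 12.1 ang 71.5 z 45.0 mean [629.2 177.3]
Slip 201 c 380.4 30.1 size 117.6 19.7 ang 89.9 z 53.9 mean [380.7  30.2]
Sboxall 998 c 429.6 30.9 size 134.4 119.7 ang 0.5 z 41.8 mean [426.6  26.8]
Splug 82 c 402.5 23.2 size 26.9 107.5 ang 45.2 z 66.1 mean [431.6  -3. ]
Sdish 520 c 402.9 -266.4 size 177.3 121.1 ang 87.0 z 22.0 mean [ 405.1 -265.2]
Sslot 375 c 386.8 349.8 size 129.8 129.5 ang 2.5 z 10.2 mean [366.2 362.7]
Sslotblue 572 c 365.3 355.8 size 85.8 112.4 ang 2.3 z 6.6 mean [363.  358.4]
Scup 581 c 602.7 -200.4 size 118.5 66.0 ang 27.7 z 35.0 mean [ 604.8 -199.4]
Spost 73 c 644.8 -178.6 size 23.9 17.4 ang 30.6 z 88.3 mean [ 646.  -177.6]
Scover 1913 c 625.2 170.3 size 249.2 139.7 ang 0.1 z 5.2 mean [633.1 175.3]
Sfin 132 c 626.9 179.7 size 39.7 16.0 ang 73.6 z 42.9 mean [629.3 179.9]
```

```bash
cat >> h.py <<'E'
def Rdown(psi,tilt=0):
    # tool x heading psi deg, tool pointing down; then tilt (deg) about tool y
    return R.from_euler('z',psi,degrees=True)*R.from_euler('x',180,degrees=True)*R.from_euler('y',tilt,degrees=True)
def pose():
    s=sense(); return s["ee_pos"],R.from_rotvec(s["ee_rot"])
def plan(p1,R1,start=None,clo=None,n=None,dmax=4.9,amax=8.5):
    from scipy.spatial.transform import Slerp
    p0,R0=start or pose(); p1=np.array(p1,float)
    d=np.linalg.norm(p1-p0)*100; a=np.degrees((R0.inv()*R1).magnitude())
    N=n or max(1,int(np.ceil(max(d/dmax,a/amax))))
    sl=Slerp([0,1],R.concatenate([R0,R1])); P=p0.copy(); Q=R0; rows=[]
    for k in range(1,N+1):
        T=p0+(p1-p0)*k/N; S=sl(k/N)
        t=np.round(Q.inv().apply(T-P)*100,2); r=np.round(np.degrees((Q.inv()*S).as_rotvec()),2)
        P=P+Q.apply(t/100); Q=Q*R.from_rotvec(np.radians(r))
        rows.append(list(t)+list(r)+([clo] if clo is not None else []))
    print("d",d.round(1),"a",a.round(1),"N",N)
    for k in range(0,N,5): print([[float(v) for v in r] for r in rows[k:k+5]])
    return P,Q
def st():
    s=sense(); Q=R.from_rotvec(s["ee_rot"]); M=Q.as_matrix()
    print("t",round(s["clock"],2),"p",s["ee_pos"].round(4),"xaxis",M[:,0].round(3),"z",M[:,2].round(3),"F",s["contact_force"].round(2),"w",round(s["width"],3),"q",s["joint_positions"].round(3))
E
python3 - <<'E'
from h import *
for n in ("top","scene"):
    w,im,c=cloud(n)
    m=(w[...,0]>.37)&(w[...,0]<.48)&(w[...,1]>-.04)&(w[...,1]<.08)&(w[...,2]>.059)&(w[...,2]<.075)
    print(n,np.median(w[m],0).round(4),m.sum())
    m2=m&(abs(w[...,1]+.004)<.02)&(abs(w[...,0]-.43)<.02)
    p=w[m2]; print(p.mean(0).round(4),p.min(0).round(4),p.max(0).round(4),len(p))
st()
plan([.432,-.004,.17],Rdown(0),clo=-0.2)
E
```

```text
top [ 0.4325 -0.0067  0.0661] 95
[ 0.4334 -0.0069  0.066 ] [ 0.4196 -0.0197  0.0607] [0.4455 0.0063 0.0726] 90
scene [ 0.4322 -0.0045  0.0656] 75
[ 0.4318 -0.0044  0.0653] [ 0.4151 -0.0187  0.059 ] [0.4432 0.0094 0.071 ] 74
t 0.4 p [ 0.2739 -0.6169  0.2392] xaxis [0.914 0.406 0.   ] z [-0.  0. -1.] F [ 0.64 -0.52 -0.1 ] w 0.999 q [ 1.124  0.469 -0.049  1.533  0.024  1.141 -0.082]
d 63.7 a 23.9 N 13
[[3.02, -3.82, 0.53, -0.0, 0.0, 1.84, -0.2], [2.91, -3.91, 0.54, -0.0, 0.0, 1.84, -0.2], [2.77, -4.0, 0.53, -0.0, 0.0, 1.85, -0.2], [2.64, -4.09, 0.53, -0.0, 0.0, 1.84, -0.2], [2.51, -4.17, 0.53, -0.0, 0.0, 1.84, -0.2]]
[[2.38, -4.25, 0.54, -0.01, 0.0, 1.84, -0.2], [2.23, -4.32, 0.53, 0.0, 0.0, 1.84, -0.2], [2.1, -4.4, 0.53, 0.0, 0.0, 1.84, -0.2], [1.96, -4.45, 0.53, 0.0, 0.0, 1.85, -0.2], [1.81, -4.52, 0.54, 0.0, 0.0, 1.84, -0.2]]
[[1.66, -4.58, 0.53, 0.0, 0.0, 1.84, -0.2], [1.52, -4.63, 0.53, -0.0, 0.0, 1.84, -0.2], [1.36, -4.67, 0.53, -0.0, 0.0, 1.84, -0.2]]
```

{"api": "send_rows", "payload": {
  "series": [
    [[3.0,-3.8,0.5,0,0,1.8,-0.2],[2.9,-3.9,0.5,0,0,1.8,-0.2],[2.8,-4.0,0.5,0,0,1.9,-0.2],[2.6,-4.1,0.5,0,0,1.8,-0.2],[2.5,-4.2,0.5,0,0,1.8,-0.2]]
  ],
  "squeeze": 60
}}

```text
clock: 0.9
ee_pos: [0.3343, -0.3794, 0.2144]
ee_rot: [3.115, 0.403, 0.001]
contact_force: [1.0, -0.1, 0.5]
width: 0.598
```

{"api": "send_rows", "payload": {
  "series": [
    [[2.4,-4.2,0.5,0,0,1.8,-0.2],[2.2,-4.3,0.5,0,0,1.8,-0.2],[2.1,-4.4,0.5,0,0,1.8,-0.2],[2.0,-4.5,0.5,0,0,1.9,-0.2],[1.8,-4.5,0.5,0,0,1.8,-0.2]]
  ]
}}

```text
clock: 1.4
ee_pos: [0.3949, -0.1439, 0.1896]
ee_rot: [3.137, 0.155, 0.002]
contact_force: [0.9, 0.0, -0.0]
width: 0.601
```

{"api": "send_rows", "payload": {
  "series": [
    [[1.7,-4.6,0.5,0,0,1.8,-0.2],[1.5,-4.6,0.5,0,0,1.8,-0.2],[1.4,-4.7,0.5,0,0,1.8,-0.2],[0,0,0,0,0,0,-0.2]]
  ]
}}

```text
clock: 1.8
ee_pos: [0.4322, 0.0029, 0.1746]
ee_rot: [-3.139, -0.027, -0.003]
contact_force: [0.6, -0.3, 0.6]
width: 0.599
```

```bash
python3 - <<'E'
from h import *
st()
plan([.4325,-.0055,.052],Rdown(0),clo=-0.2,n=4)
E
```

```text
t 1.8 p [0.4322 0.0029 0.1746] xaxis [1.    0.017 0.002] z [ 0.002  0.003 -1.   ] F [ 0.58 -0.3   0.58] w 0.599 q [ 0.262  0.176 -0.404  2.136  0.089  0.843 -1.748]
d 12.3 a 1.0 N 4
[[-0.0, 0.22, 3.07, -0.04, -0.03, 0.25, -0.2], [0.0, 0.22, 3.06, -0.04, -0.03, 0.24, -0.2], [0.0, 0.21, 3.07, -0.05, -0.02, 0.25, -0.2], [0.01, 0.21, 3.06, -0.04, -0.03, 0.25, -0.2]]
```

{"api": "send_rows", "payload": {
  "series": [
    [[0,0.4,3.0,0,0,0.5,-0.2],[0,0.4,3.0,0,0,0.5,-0.2],[0,0,3.0,0,0,0,-0.2],[0,0,2.5,0,0,0,-0.2],[0,0,0,0,0,0,-0.2]]
  ]
}}

```text
clock: 2.3
ee_pos: [0.4286, -0.0126, 0.0571]
ee_rot: [3.141, -0.019, -0.01]
contact_force: [0.2, 0.3, 0.4]
width: 0.602
```

```bash
python3 - <<'E'
from h import *
st()
w,im,c=cloud("scene"); crop(bright(im),260,120,380,220,6,"s2")
E
```

```text
t 2.3 p [ 0.4286 -0.0126  0.0571] xaxis [ 1.    -0.012 -0.006] z [-0.006 -0.    -1.   ] F [0.17 0.25 0.43] w 0.602 q [ 0.213  0.375 -0.334  2.241  0.227  0.563 -1.875]
```

View pics/s2.png

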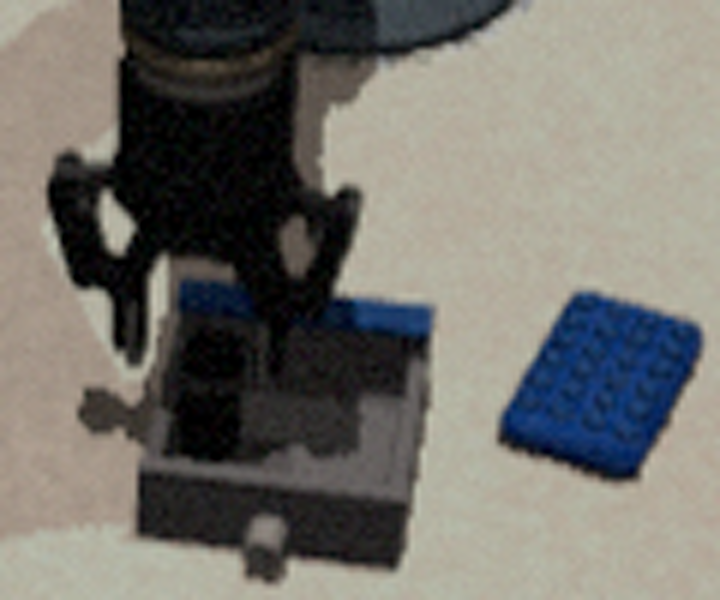

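{"api": "send_rows", "payload": {
  "series": [
    [[0.3,-0.6,0.5,0,0,0,-0.2],[0,0,0,0,0,0,-0.2],[0,0,0,0,0,0,-0.2]]
  ]
}}

```text
clock: 2.65
ee_pos: [0.4349, -0.0056, 0.0553]
ee_rot: [3.141, -0.017, 0.004]
contact_force: [-0.5, 0.6, 0.9]
width: 0.6
```

{"api": "send_rows", "payload": {
  "series": [
    [[0,0,0,0,0,0,1],[0,0,0,0,0,0,1],[0,0,0,0,0,0,1],[0,0,0,0,0,0,1],[0,0,0,0,0,0,1]]
  ]
}}

```text
clock: 3.15
ee_pos: [0.4344, -0.006, 0.0551]
ee_rot: [3.141, -0.018, 0.002]
contact_force: [-1.2, -0.8, 6.4]
width: 0.308
```

```bash
python3 - <<'E'
from h import *
st()
E
```

```text
t 3.15 p [ 0.4344 -0.006   0.0551] xaxis [ 1.    -0.012  0.001] z [ 0.001 -0.    -1.   ] F [-1.18 -0.85  6.43] w 0.308 q [ 0.195  0.383 -0.331  2.234  0.234  0.554 -1.897]
```

{"api": "send_rows", "payload": {
  "series": [
    [[0,0,-2,0,0,0,1],[0,0,-4,0,0,0,1],[0,0,-4,0,0,0,1],[0,0,0,0,0,0,1],[0,0,0,0,0,0,1]]
  ]
}}

```text
clock: 3.65
ee_pos: [0.4343, -0.0062, 0.1551]
ee_rot: [3.141, -0.019, 0.004]
contact_force: [-0.4, -0.1, -0.5]
width: 0.303
```

```bash
python3 - <<'E'
from h import *
st()
w,im,c=cloud("scene"); crop(bright(im),160,80,380,230,3.6,"s3")
for n in ("top","scene"):
    w,im,c=cloud(n)
    m=(w[...,0]>.28)&(w[...,0]<.52)&(w[...,1]>-.4)&(w[...,1]<-.1)&(w[...,2]>.014)&(w[...,2]<.035)
    print(cv2.minAreaRect(w[m][:,:2].astype(np.float32)*1000))
plan([.405,-.267,.16],Rdown(0),clo=1)
E
```

```text
t 3.65 p [ 0.4343 -0.0062  0.1551] xaxis [ 1.    -0.012  0.002] z [ 0.002 -0.001 -1.   ] F [-0.4  -0.14 -0.47] w 0.303 q [ 0.27   0.209 -0.398  2.153  0.114  0.797 -1.782]
((407.0169677734375, -267.6041564941406), (175.77578735351562, 115.0816421508789), 88.37582397460938)
((403.6252136230469, -266.3892517089844), (176.095947265625, 118.76876068115234), 83.42782592773438)
d 26.3 a 0.7 N 6
[[-0.41, 4.35, -0.11, 0.0, 0.03, -0.11, 1.0], [-0.43, 4.36, -0.12, 0.0, 0.02, -0.11, 1.0], [-0.43, 4.35, -0.11, 0.0, 0.03, -0.11, 1.0], [-0.44, 4.35, -0.11, 0.0, 0.02, -0.11, 1.0], [-0.44, 4.35, -0.12, 0.0, 0.03, -0.11, 1.0]]
[[-0.46, 4.35, -0.11, 0.0, 0.03, -0.12, 1.0]]
```

View pics/s3.png

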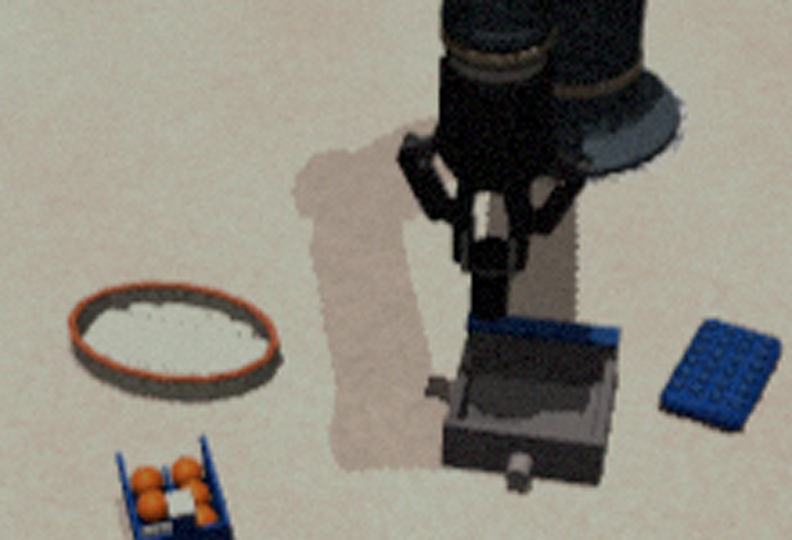

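{"api": "send_rows", "payload": {
  "series": [
    [[-0.4,4.4,0,0,0,0,1],[-0.4,4.4,0,0,0,0,1],[-0.4,4.3,0,0,0,0,1],[-0.4,4.3,0,0,0,0,1],[-0.4,4.3,0,0,0,0,1]]
  ]
}}

```text
clock: 4.3
ee_pos: [0.4103, -0.2239, 0.153]
ee_rot: [-3.14, 0.018, 0.004]
contact_force: [0.4, -0.6, -0.9]
width: 0.302
```

{"api": "send_rows", "payload": {
  "series": [
    [[-0.4,4.3,2,0,0,0,1],[0,0,3,0,0,0,1],[0,0,2.5,0,0,0,1],[0,0,1,0,0,0,1],[0,0,0,0,0,0,1]]
  ]
}}

```text
clock: 4.8
ee_pos: [0.4057, -0.2645, 0.0673]
ee_rot: [-3.139, 0.017, 0.007]
contact_force: [0.1, 1.1, -0.9]
width: 0.303
```

```bash
python3 - <<'E'
from h import *
st()
w,im,c=cloud("scene"); crop(bright(im),160,80,380,230,3.6,"s4")
E
```

```text
t 4.8 p [ 0.4057 -0.2645  0.0673] xaxis [ 1.    -0.011 -0.004] z [-0.004  0.003 -1.   ] F [ 0.07  1.13 -0.86] w 0.303 q [ 0.658  0.411 -0.204  2.12   0.137  0.627 -1.223]
```

View pics/s4.png

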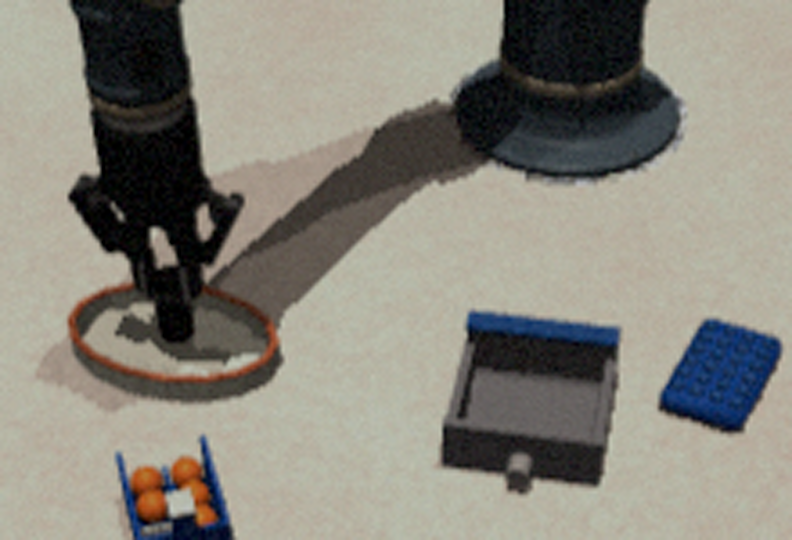

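{"api": "send_rows", "payload": {
  "series": [
    [[0,0,0.6,0,0,0,1],[0,0,0.5,0,0,0,1],[0,0,0,0,0,0,1],[0,0,0,0,0,0,1]]
  ]
}}

```text
clock: 5.25
ee_pos: [0.4071, -0.2656, 0.0586]
ee_rot: [3.141, -0.018, 0.001]
contact_force: [0.2, 0.1, -0.2]
width: 0.304
```

{"api": "send_rows", "payload": {
  "series": [
    [[0,0,0,0,0,0,-0.3],[0,0,0,0,0,0,-0.3],[0,0,0,0,0,0,-0.3],[0,0,-2,0,0,0,-0.3],[0,0,-4,0,0,0,-0.3]]
  ]
}}

```text
clock: 5.75
ee_pos: [0.405, -0.2645, 0.1168]
ee_rot: [-3.138, 0.018, 0.009]
contact_force: [-0.1, -0.7, -0.7]
width: 0.651
```

{"api": "send_rows", "payload": {
  "series": [
    [[0,0,-5,0,0,0,-0.3],[0,0,-5,0,0,0,-0.3],[0,0,0,0,0,0,-0.3],[0,0,0,0,0,0,-0.3]]
  ]
}}

```text
clock: 6.15
ee_pos: [0.4074, -0.2659, 0.2198]
ee_rot: [3.14, -0.018, 0.004]
contact_force: [-0.2, -0.1, -0.5]
width: 0.652
```

```bash
python3 - <<'E'
from h import *
st()
w,im,c=cloud("scene"); crop(bright(im),160,80,380,230,3.6,"s5")
w,im,c=cloud("top"); crop(bright(im),300,160,420,300,4,"t5")
plan([.646,-.179,.19],Rdown(28),clo=-0.3)
E
```

```text
t 6.15 p [ 0.4074 -0.2659  0.2198] xaxis [ 1.    -0.012  0.003] z [ 0.003 -0.002 -1.   ] F [-0.23 -0.13 -0.47] w 0.652 q [ 0.701  0.193 -0.239  1.983  0.056  0.969 -1.148]
d 25.6 a 28.7 N 6
[[3.98, -1.48, 0.45, -0.01, 0.02, -4.78, -0.3], [4.09, -1.15, 0.45, -0.02, 0.01, -4.78, -0.3], [4.18, -0.8, 0.45, -0.01, 0.02, -4.77, -0.3], [4.22, -0.45, 0.45, -0.01, 0.01, -4.78, -0.3], [4.25, -0.1, 0.46, -0.02, 0.02, -4.78, -0.3]]
[[4.24, 0.26, 0.45, -0.01, 0.01, -4.78, -0.3]]
```

View pics/s5.png

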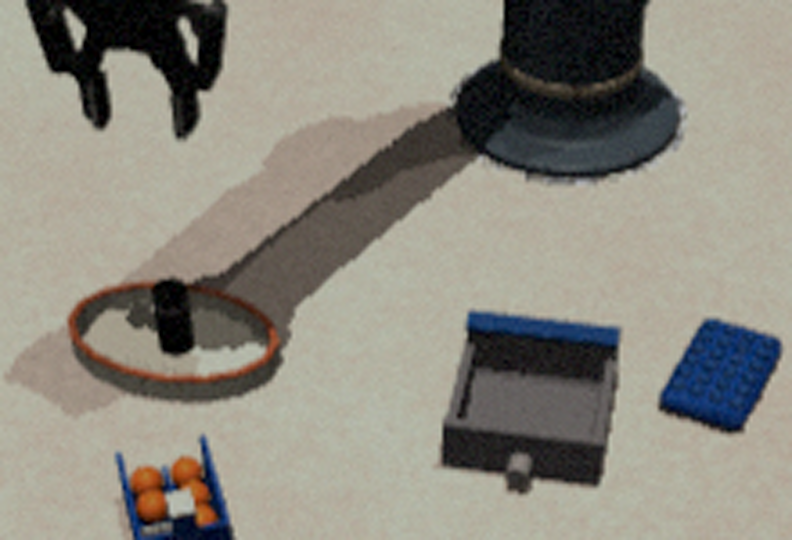

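View pics/t5.png

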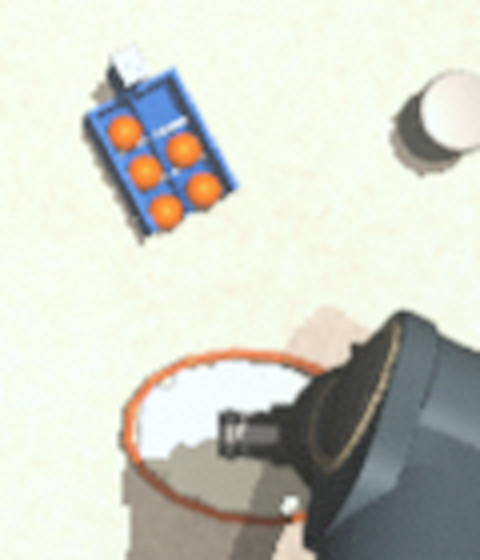

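{"api": "send_rows", "payload": {
  "series": [
    [[4.0,-1.5,0.5,0,0,-4.8,-0.3],[4.1,-1.1,0.5,0,0,-4.8,-0.3],[4.2,-0.8,0.4,0,0,-4.8,-0.3],[4.2,-0.4,0.5,0,0,-4.8,-0.3],[4.2,-0.1,0.5,0,0,-4.8,-0.3]]
  ]
}}

```text
clock: 6.75
ee_pos: [0.6073, -0.1936, 0.1917]
ee_rot: [-3.074, -0.64, 0.006]
contact_force: [0.8, -0.1, 0.2]
width: 0.65
```

{"api": "send_rows", "payload": {
  "series": [
    [[4.2,0.2,0.4,0,0,-4.8,-0.3],[0,0,3,0,0,0,-0.3],[0,0,3,0,0,0,-0.3],[0,0,0,0,0,0,-0.3],[0,0,0,0,0,0,-0.3]]
  ]
}}

```text
clock: 7.25
ee_pos: [0.6453, -0.1796, 0.1288]
ee_rot: [-3.046, -0.763, 0.005]
contact_force: [0.7, -1.2, 0.2]
width: 0.654
```

```bash
python3 - <<'E'
from h import *
st()
plan([.646,-.1795,.060],Rdown(28),clo=-0.3,n=4)
w,im,c=cloud("scene"); crop(bright(im),160,120,300,260,4,"s6")
E
```

```text
t 7.25 p [ 0.6453 -0.1796  0.1288] xaxis [ 0.882  0.472 -0.002] z [-0.003  0.001 -1.   ] F [ 0.74 -1.18  0.25] w 0.654 q [ 0.446  0.59  -0.345  1.634  0.231  0.961 -1.059]
d 6.9 a 0.2 N 4
[[0.02, 0.01, 1.72, -0.03, 0.04, 0.03, -0.3], [0.02, 0.01, 1.72, -0.04, 0.03, 0.04, -0.3], [0.02, 0.01, 1.72, -0.03, 0.04, 0.03, -0.3], [0.02, 0.0, 1.72, -0.04, 0.03, 0.04, -0.3]]
```

View pics/s6.png

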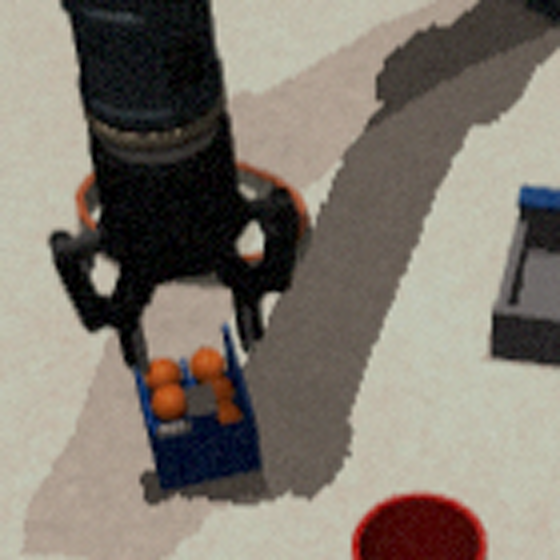

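{"api": "send_rows", "payload": {
  "series": [
    [[0,0,2,0,0,0,-0.3],[0,0,2,0,0,0,-0.3],[0,0,1.8,0,0,0,-0.3],[0,0,1,0,0,0,-0.3],[0,0,0,0,0,0,-0.3]]
  ],
  "squeeze": 90
}}

```text
clock: 7.8
ee_pos: [0.646, -0.1799, 0.0623]
ee_rot: [-3.047, -0.763, 0.001]
contact_force: [-0.3, 0.0, -0.8]
width: 0.655
```

```bash
python3 - <<'E'
from h import *
st()
w,im,c=cloud("top"); crop(bright(im),290,150,380,230,6,"t7")
E
```

```text
t 7.8 p [ 0.646  -0.1799  0.0623] xaxis [ 0.882  0.471 -0.   ] z [-0.001 -0.    -1.   ] F [-0.33  0.05 -0.75] w 0.655 q [ 0.431  0.666 -0.323  1.676  0.266  0.844 -1.086]
```

View pics/t7.png

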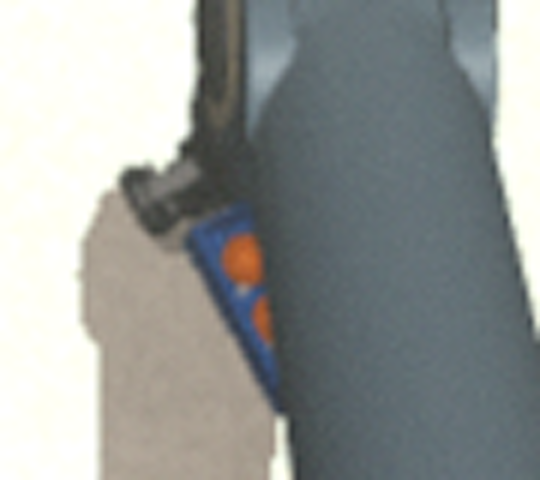

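Top view: arm hides the post, the finger at px (160,195) lies behind the cup's back wall as wanted. Close.

{"api": "send_rows", "payload": {
  "series": [
    [[0,0,0,0,0,0,1],[0,0,0,0,0,0,1],[0,0,0,0,0,0,1],[0,0,0,0,0,0,1],[0,0,0,0,0,0,1]]
  ]
}}

```text
clock: 8.35
ee_pos: [0.647, -0.1797, 0.0636]
ee_rot: [3.047, 0.763, 0.003]
contact_force: [0.1, 0.1, 6.6]
width: 0.171
```

{"api": "send_rows", "payload": {
  "series": [
    [[0,0,0,0,0,0,1],[0,0,-1,0,0,0,1],[0,0,-1,0,0,0,1],[0,0,-1,0,0,0,1],[0,0,0,0,0,0,1]]
  ]
}}

```text
clock: 8.85
ee_pos: [0.6474, -0.1799, 0.0943]
ee_rot: [3.046, 0.763, 0.005]
contact_force: [-0.6, -0.2, -1.7]
width: 0.168
```

```bash
python3 - <<'E'
from h import *
st()
w,im,c=cloud("scene"); crop(bright(im),160,120,300,260,4,"s8")
E
```

```text
t 8.85 p [ 0.6474 -0.1799  0.0943] xaxis [0.882 0.472 0.003] z [ 0.003 -0.001 -1.   ] F [-0.56 -0.18 -1.68] w 0.168 q [ 0.438  0.628 -0.335  1.657  0.25   0.895 -1.074]
```

View pics/s8.png

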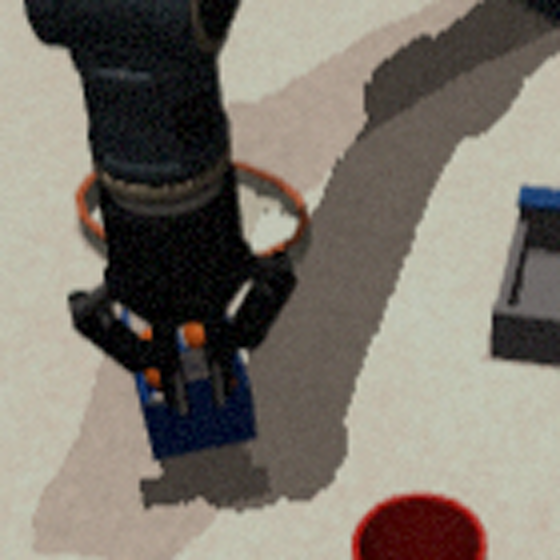

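```bash
cat > fit.py <<'E'
import numpy as np, itertools
from scipy.optimize import least_squares
from scipy.spatial.transform import Rotation as R
D=[([1.12413,.46946,-.04861,1.53373,.02409,1.14100,-.0823],(.2739,-.6169,.2392),(.914,.406,0),(0,0,-1)),
([.262,.176,-.404,2.136,.089,.843,-1.748],(.4322,.0029,.1746),(1,.017,.002),(.002,.003,-1)),
([.213,.375,-.334,2.241,.227,.563,-1.875],(.4286,-.0126,.0571),(1,-.012,-.006),(-.006,0,-1)),
([.27,.209,-.398,2.153,.114,.797,-1.782],(.4343,-.0062,.1551),(1,-.012,.002),(.002,-.001,-1)),
([.658,.411,-.204,2.12,.137,.627,-1.223],(.4057,-.2645,.0673),(1,-.011,-.004),(-.004,.003,-1)),
([.701,.193,-.239,1.983,.056,.969,-1.148],(.4074,-.2659,.2198),(1,-.012,.003),(.003,-.002,-1)),
([.446,.59,-.345,1.634,.231,.961,-1.059],(.6453,-.1796,.1288),(.882,.472,-.002),(-.003,.001,-1)),
([.431,.666,-.323,1.676,.266,.844,-1.086],(.646,-.1799,.0623),(.882,.471,0),(-.001,0,-1))]
def fk(q,P,s):
    H,L1,L2,L3,a,b,c,off=P
    Rz=lambda t:R.from_euler('z',t); Ry=lambda t:R.from_euler('y',t)
    r=Rz(s[0]*q[0])*Ry(q[1]); p=np.array([0,0,H])
    r=r*Rz(s[1]*q[2]); p=p+r.apply([a,0,L1])
    r=r*Ry(q[3]); p=p+r.apply([b,0,0])
    r=r*Rz(s[2]*q[4]); p=p+r.apply([0,0,L2])
    r=r*Ry(q[5]); r=r*Rz(s[3]*q[6]+off); p=p+r.apply([0,0,L3])+ (r*Rz(-(s[3]*q[6]+off))).apply([c,0,0])
    return p,r
def res(P,s):
    o=[]
    for q,p,x,z in D:
        pp,r=fk(q,P,s); M=r.as_matrix(); o+=list((pp-p)*5)+list(M[:,0]-x)+list(M[:,2]-z)
    return o
if __name__=="__main__":
    out=[]
    for s in itertools.product([-1,1],repeat=4):
        for off in (-1.5,0,1.5,3):
            f=least_squares(res,[.3,.4,.4,.2,0,0,0,off],args=(s,)); out.append((f.cost,s,f.x.round(4)))
    out.sort(key=lambda t:t[0])
    for t in out[:4]: print(t)
E
python3 fit.py
```

```text
(np.float64(0.0782972423702586), (-1, -1, -1, -1), array([ 2.9945,  0.6485,  0.4579,  3.194 ,  0.0143, -0.0701,  0.0915,
        1.571 ]))
(np.float64(0.0782972423702596), (-1, -1, -1, -1), array([ 2.9945,  0.6485,  0.4579,  3.194 ,  0.0143, -0.0701,  0.0915,
        1.571 ]))
(np.float64(0.0782972423702618), (-1, -1, -1, -1), array([ 2.9945,  0.6485,  0.4579,  3.194 ,  0.0143, -0.0701,  0.0915,
        1.571 ]))
(np.float64(0.07829724237026556), (-1, -1, -1, -1), array([ 2.9945,  0.6485,  0.4579,  3.194 ,  0.0143, -0.0701,  0.0915,
        1.571 ]))
```

```bash
python3 - <<'E'
from fit import *
best=None
for s in itertools.product([-1,1],repeat=4):
    f=least_squares(lambda P:np.r_[res(P[:8],s),.05*(P[0]-.33),0.05*(P[3]-.25)],[.3,.4,.4,.25,0,0,0,1.57],loss='linear')
    print(s,f.cost)
    if best is None or f.cost<best[0]: best=(f.cost,s,f.x)
print(best[2].round(3))
print(np.array(res(best[2],best[1])).reshape(-1,9).round(3))
E
```

```text
(-1, -1, -1, -1) 0.08246014518836775
(-1, -1, -1, 1) 3.473765116245572
(-1, -1, 1, -1) 0.37516397372313504
(-1, -1, 1, 1) 3.5636601504923697
(-1, 1, -1, -1) 1.260767213961107
(-1, 1, -1, 1) 3.660325492421304
(-1, 1, 1, -1) 2.1398434211860096
(-1, 1, 1, 1) 4.276851328882416
(1, -1, -1, -1) 12.072011628912525
(1, -1, -1, 1) 12.20600431845839
(1, -1, 1, -1) 11.170246657885347
(1, -1, 1, 1) 10.921477232264639
(1, 1, -1, -1) 16.264808215299368
(1, 1, -1, 1) 15.00370564868087
(1, 1, 1, -1) 20.34146020977568
(1, 1, 1, 1) 18.78834061839204
[ 0.795  0.634  0.475  0.961  0.026 -0.064  0.109  1.571]
[[ 0.133  0.161  0.038  0.    -0.    -0.    -0.001  0.002  0.   ]
 [-0.065  0.13   0.057 -0.     0.001  0.     0.    -0.     0.   ]
 [ 0.035  0.047 -0.061 -0.     0.001 -0.001 -0.001 -0.001  0.   ]
 [-0.042  0.106  0.039 -0.     0.001 -0.    -0.     0.     0.   ]
 [ 0.08   0.085 -0.055 -0.    -0.     0.     0.001 -0.     0.   ]
 [-0.006  0.182  0.079 -0.    -0.    -0.001 -0.001  0.     0.   ]
 [ 0.039  0.032 -0.02   0.    -0.001 -0.     0.    -0.     0.   ]
 [ 0.086  0.001 -0.076  0.    -0.    -0.001  0.    -0.     0.   ]]
```

```bash
cat > kin.py <<'E'
from fit import *
S=[-1,-1,-1,-1]
Rz=lambda t:R.from_euler('z',t); Ry=lambda t:R.from_euler('y',t)
def fk3(q,P):
    v=np.array(P).reshape(6,3)
    r=Rz(-q[0]); p=v[0]*[0,0,1]+r.apply(v[0]*[1,1,0])
    r=r*Ry(q[1]); p=p+r.apply(v[1]); r=r*Rz(-q[2]); p=p+r.apply(v[2])
    r=r*Ry(q[3]); p=p+r.apply(v[3]); r=r*Rz(-q[4]); p=p+r.apply(v[4]*[0,1,1])
    r=r*Ry(q[5]); p=p+r.apply(v[5]); r=r*Rz(-q[6]+np.pi/2)
    return p,r
P0=np.array([0,0,.3, 0,0,.2, 0,0,.2, 0,0,.2, 0,0,.2, 0,0,.25])
def fitP(D,reg=0.03):
    def f(P):
        return np.r_[np.concatenate([(fk3(d[0],P)[0]-d[1])*20 for d in D]), reg*(P-P0)/.3]
    s=least_squares(f,P0); return s.x,f(s.x)[:3*len(D)].reshape(-1,3)/20
if __name__=="__main__":
    P,r=fitP(D); print(P.reshape(6,3).round(3)); print((r*1000).round(1)); np.save("P.npy",P)
E
python3 kin.py
```

```text
[[-0.003 -0.013  0.209]
 [ 0.004 -0.013  0.277]
 [-0.005 -0.008  0.277]
 [ 0.    -0.008  0.234]
 [-0.    -0.     0.234]
 [-0.003 -0.     0.267]]
[[-0.1  0.2 -0.3]
 [ 0.2  0.   0.1]
 [-0.4  0.1 -0. ]
 [-0.1  0.2 -0.2]
 [ 0.3 -0.   0.1]
 [ 0.  -0.1  0.1]
 [ 0.4 -0.2  0.3]
 [-0.3 -0.3 -0.2]]
```

```bash
cat > ik.py <<'E'
from kin import *
from h import Rdown
LO=np.array([-2.59,-.33,-1.39,.1,-1.04,.21,-2.66]);HI=np.array([2.59,1.99,1.29,2.45,4.18,1.99,2.66])
TC=np.array([-.056,0,.0636]) # TCP in cup frame
ED=np.array([.045,0,.008])
BOX=np.array([.432,.0285,0])
def cup_pose(edge,h,tilt):
    C=R.from_euler('z',h,degrees=True)*R.from_euler('y',tilt,degrees=True)
    org=edge-C.apply(ED); tcp=org+C.apply(TC)
    return tcp, Rdown(h-180,tilt), org, C
def ik(p,Rt,P,q0s):
    best=None
    for q0 in q0s:
        f=lambda q:np.r_[(fk3(q,P)[0]-p)*10,(Rt.inv()*fk3(q,P)[1]).as_rotvec()*2,1e-3*(q-q0)]
        s=least_squares(f,np.clip(q0,LO+.01,HI-.01),bounds=(LO,HI)); 
        c=np.abs(f(s.x)[:6]).max(); m=np.minimum(s.x-LO,HI-s.x).min()
        if best is None or (c<.01,m if c<.01 else -c)>best[0]: best=((c<.01,m if c<.01 else -c),s.x)
    return best
if __name__=="__main__":
    P=np.load("P.npy")
    rng=np.random.default_rng(0)
    q0s=[np.array([.4,.2,-.35,2.1,.2,.8,b]) for b in (-1.8,0,1.5)]+[np.array([a,.3,c,2.,e,.9,g]) for a in(-.5,.6) for c in (-.5,.5) for e in (-.5,.7) for g in (-1.5,1.5)]
    for dL in (0,.06):
        PP=P.copy().reshape(6,3); PP[0,2]+=dL; PP[5,2]+=dL; PP=PP.ravel()
        for h in (0,45,90,135,180,-45,-90,-135):
            C=R.from_euler('z',h,degrees=True)
            edge=BOX+C.apply([-.012,0,0])+[0,0,.06]
            for t in (0,45):
                p,Rt,_,_=cup_pose(edge,h,t); b=ik(p,Rt,PP,q0s); print(dL,h,t,p.round(3),b[0],b[1].round(2))
E
python3 ik.py
```

```text
0 0 0 [0.319 0.028 0.116] (np.True_, np.float64(0.048941688859479804)) [ 0.48  0.13 -0.74  2.4   0.15  0.65  1.2 ]
0 0 45 [0.388 0.028 0.171] (np.True_, np.float64(0.44635856167095844)) [-0.08  0.48 -0.05  1.9  -0.07  1.54  1.46]
0 45 0 [ 0.352 -0.051  0.116] (np.True_, np.float64(0.12817212812838985)) [ 0.96  0.27 -1.04  2.32  0.36  0.71  2.02]
0 45 45 [ 0.401 -0.003  0.171] (np.True_, np.float64(0.4917999131526072)) [-0.18  0.45 -0.18  1.96  0.37  1.5   1.81]
0 90 0 [ 0.432 -0.084  0.116] (np.True_, np.float64(0.19777918178069065)) [-0.76  0.44  1.09  2.23 -0.57  0.78 -2.43]
0 90 45 [ 0.432 -0.016  0.171] (np.True_, np.float64(0.327286098771868)) [ 0.12  0.42 -0.73  2.12  0.9   1.41  2.02]
0 135 0 [ 0.512 -0.051  0.116] (np.True_, np.float64(0.40711257560181613)) [-0.15  0.36  0.21  2.04 -0.11  0.74 -2.23]
0 135 45 [ 0.463 -0.003  0.171] (np.True_, np.float64(0.1000777067669456)) [ 0.21  0.26 -0.79  2.35  1.34  0.98  2.36]
0 180 0 [0.545 0.028 0.116] (np.True_, np.float64(0.5135259254663636)) [ 0.33  0.47 -0.59  1.94  0.35  0.84 -2.02]
0 180 45 [0.476 0.028 0.171] (np.False_, np.fl
[... 1990 characters left out ...]
 0.108 0.116] (np.True_, np.float64(0.15785394758957194)) [ 0.63  0.38 -1.21  2.29  0.52  0.78 -0.15]
0.06 -45 45 [0.401 0.06  0.171] (np.True_, np.float64(0.5602115079720689)) [ 0.65  0.62 -0.74  1.89 -0.19  1.31  0.78]
0.06 -90 0 [0.432 0.142 0.116] (np.True_, np.float64(0.3299095975866071)) [ 0.43  0.48 -1.04  2.12  0.56  0.85 -0.95]
0.06 -90 45 [0.432 0.073 0.171] (np.True_, np.float64(0.30352387653106794)) [ 0.87  0.46 -0.75  2.15 -0.62  0.89  0.61]
0.06 -135 0 [0.512 0.108 0.116] (np.True_, np.float64(0.4708057559150196)) [ 0.33  0.5  -0.79  1.98  0.47  0.86 -1.5 ]
0.06 -135 45 [0.463 0.06  0.171] (np.False_, np.float64(-0.03180593740719394)) [ 1.3   0.45 -1.29  2.41 -1.04  0.21  0.36]
```

```bash
python3 - <<'E'
from h import *; from ik import cup_pose
p,Rt,_,_=cup_pose(np.array([.437,.0465,.13]),-90,0); print(p)
st(); p0,R0=pose()
plan(p,Rdown(90),clo=1,dmax=2.0,amax=4)
E
```

```text
[0.437  0.1475 0.1856]
t 8.9 p [ 0.6468 -0.1799  0.0934] xaxis [0.882 0.471 0.002] z [ 0.002 -0.    -1.   ] F [ 0.07  0.64 -1.79] w 0.171 q [ 0.438  0.629 -0.335  1.658  0.251  0.895 -1.074]
d 40.0 a 61.9 N 20
[[-0.15, -1.94, -0.46, 0.01, -0.0, -3.09, 1.0], [-0.05, -1.94, -0.47, 0.0, -0.0, -3.1, 1.0], [0.06, -1.94, -0.46, 0.01, -0.01, -3.09, 1.0], [0.16, -1.94, -0.46, 0.0, 0.0, -3.09, 1.0], [0.26, -1.93, -0.47, 0.01, 0.0, -3.1, 1.0]]
[[0.37, -1.9, -0.46, 0.01, -0.0, -3.09, 1.0], [0.48, -1.89, -0.46, 0.0, -0.0, -3.09, 1.0], [0.57, -1.86, -0.46, 0.01, -0.0, -3.1, 1.0], [0.67, -1.82, -0.47, 0.0, -0.01, -3.09, 1.0], [0.77, -1.79, -0.46, 0.01, 0.0, -3.09, 1.0]]
[[0.87, -1.74, -0.46, 0.0, 0.0, -3.1, 1.0], [0.95, -1.69, -0.46, 0.01, -0.0, -3.09, 1.0], [1.05, -1.64, -0.46, 0.01, -0.0, -3.09, 1.0], [1.14, -1.58, -0.47, 0.0, -0.0, -3.1, 1.0], [1.21, -1.51, -0.46, 0.01, -0.01, -3.09, 1.0]]
[[1.3, -1.45, -0.46, 0.0, 0.0, -3.09, 1.0], [1.37, -1.37, -0.46, 0.01, -0.0, -3.1, 1.0], [1.45, -1.3, -0.46, 0.01, -0.0, -3.09, 1.0], [1.52, -1.22, -0.46, 0.0, -0.0, -3.1, 1.0], [1.57, -1.14, -0.46, 0.01, -0.01, -3.09, 1.0]]
```

{"api": "send_rows", "payload": {
  "series": [
    [[0,0,-0.7,0,0,0,1],[0,0,-1.4,0,0,0,1],[0,0,-1.8,0,0,0,1],[0,-0.6,-1.8,0,0,-1,1],[-0.1,-1.2,-1.4,0,0,-2,1]]
  ]
}}

```text
clock: 9.4
ee_pos: [0.6372, -0.1647, 0.1655]
ee_rot: [3.024, 0.844, 0.003]
contact_force: [-0.6, 0.4, -2.6]
width: 0.173
```

{"api": "send_rows", "payload": {
  "series": [
    [[-0.1,-1.9,-0.7,0,0,-3.1,1],[0,-1.9,-0.5,0,0,-3.1,1],[0.1,-1.9,-0.5,0,0,-3.1,1],[0.2,-1.9,0,0,0,-3.1,1],[0.3,-1.9,0,0,0,-3.1,1]]
  ]
}}

```text
clock: 9.9
ee_pos: [0.5811, -0.0837, 0.1802]
ee_rot: [-2.881, -1.252, 0.001]
contact_force: [0.2, 1.1, -2.7]
width: 0.172
```

{"api": "send_rows", "payload": {
  "series": [
    [[0.4,-1.9,0,0,0,-3.1,1],[0.5,-1.9,0,0,0,-3.1,1],[0.6,-1.9,0,0,0,-3.1,1],[0.7,-1.8,0,0,0,-3.1,1],[0.8,-1.8,0,0,0,-3.1,1]]
  ]
}}

```text
clock: 10.4
ee_pos: [0.5257, -0.0041, 0.1803]
ee_rot: [2.687, 1.627, 0.0]
contact_force: [-0.6, -0.1, -2.5]
width: 0.173
```

{"api": "send_rows", "payload": {
  "series": [
    [[0.9,-1.7,0,0,0,-3.1,1],[1.0,-1.7,0,0,0,-3.1,1],[1.0,-1.4,0,0,0,-3.1,1],[0.7,-0.9,0,0,0,-2,1],[0.3,-0.4,0,0,0,-1,1]]
  ]
}}

```text
clock: 10.9
ee_pos: [0.4854, 0.056, 0.1804]
ee_rot: [2.498, 1.905, 0.0]
contact_force: [-0.1, -0.3, -2.4]
width: 0.172
```

```bash
python3 - <<'E'
from h import *; from ik import cup_pose
p,Rt,_,_=cup_pose(np.array([.437,.0465,.13]),-90,0)
st()
plan(p,Rdown(90),clo=1,dmax=2.0,amax=4)
w,im,c=cloud("scene"); crop(bright(im),200,60,420,225,3.6,"s9")
w,im,c=cloud("top"); crop(bright(im),180,160,420,320,3,"t9")
E
```

```text
t 10.9 p [0.4854 0.056  0.1804] xaxis [0.265 0.964 0.   ] z [ 0.  0. -1.] F [-0.1  -0.28 -2.35] w 0.172 q [ 0.353  0.301 -0.657  2.002  0.231  0.912 -0.693]
d 10.4 a 15.4 N 6
[[1.26, -1.18, -0.09, 0.0, -0.0, -2.56, 1.0], [1.31, -1.13, -0.08, 0.0, -0.0, -2.56, 1.0], [1.35, -1.06, -0.09, 0.0, -0.0, -2.56, 1.0], [1.41, -1.0, -0.09, 0.01, -0.0, -2.56, 1.0], [1.45, -0.94, -0.08, -0.0, -0.0, -2.55, 1.0]]
[[1.48, -0.88, -0.09, -0.0, -0.0, -2.56, 1.0]]
```

View pics/s9.png

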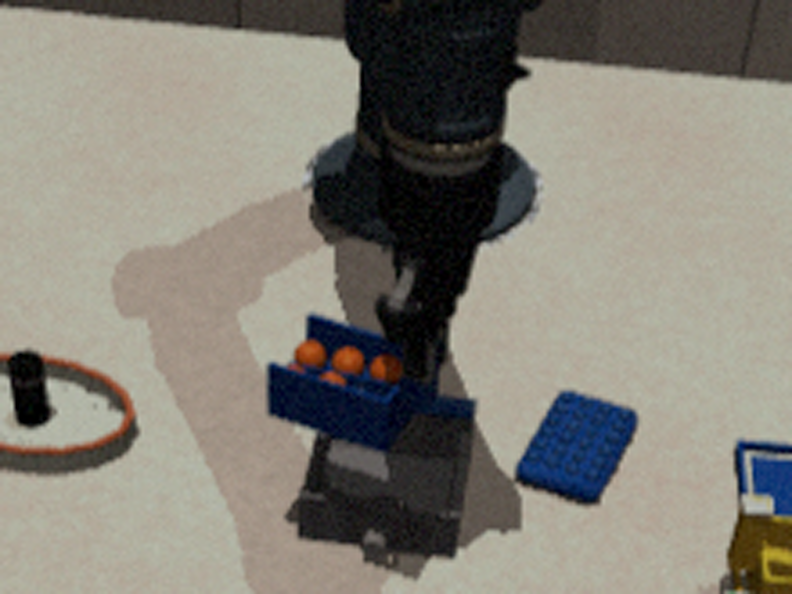

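View pics/t9.png

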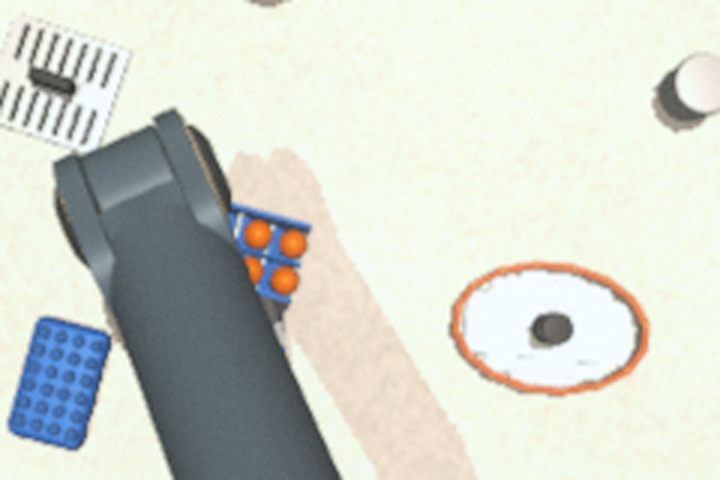

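Both views: all five balls are in the cup; the scene camera sees into it well. Plug stands in the dish. Continue to the hover pose.

{"api": "send_rows", "payload": {
  "series": [
    [[0.6,-0.6,0,0,0,-1.3,1],[1.3,-1.2,0,0,0,-2.6,1],[1.3,-1.1,0,0,0,-2.6,1],[1.4,-1.1,0,0,0,-2.6,1],[1.4,-1.0,-0.1,0,0,-2.6,1]]
  ]
}}

```text
clock: 11.5
ee_pos: [0.447, 0.125, 0.1813]
ee_rot: [-2.289, -2.151, 0.0]
contact_force: [-0.0, 0.9, -2.3]
width: 0.174
```

{"api": "send_rows", "payload": {
  "series": [
    [[1.5,-0.9,-0.2,0,0,-2.6,1],[0.7,-0.4,-0.2,0,0,-1.2,1],[0,0,0,0,0,0,1],[0,0,0,0,0,0,1]]
  ]
}}

```text
clock: 11.9
ee_pos: [0.4368, 0.1455, 0.1854]
ee_rot: [2.223, 2.219, -0.0]
contact_force: [0.1, -0.0, -3.0]
width: 0.174
```

```bash
python3 - <<'E'
from h import *; from ik import cup_pose
st()
p0=pose()
p,Rt,_,_=cup_pose(np.array([.437,.0465,.13]),-90,14); print(p)
plan(p,Rt,clo=1,amax=3,dmax=2)
p,Rt,_,_=cup_pose(np.array([.437,.0465,.05]),-90,18); print(p)
E
```

```text
t 11.9 p [0.4368 0.1455 0.1854] xaxis [ 0.002  1.    -0.001] z [ 0.001 -0.001 -1.   ] F [ 0.11 -0.04 -3.  ] w 0.174 q [ 0.251  0.265 -0.767  2.052  0.233  0.91  -0.644]
[0.437      0.13104901 0.20838255]
d 2.7 a 14.0 N 5
[[-0.29, 0.01, -0.46, 0.01, 2.81, -0.02, 1.0], [-0.26, -0.0, -0.47, 0.01, 2.8, -0.01, 1.0], [-0.25, 0.0, -0.49, 0.0, 2.81, -0.02, 1.0], [-0.22, 0.01, -0.5, 0.01, 2.8, -0.02, 1.0], [-0.19, 0.0, -0.5, 0.01, 2.81, -0.01, 1.0]]
[0.437      0.12537536 0.13408946]
```

{"api": "send_rows", "payload": {
  "series": [
    [[-0.3,0,-0.5,0,2.8,0,1],[-0.3,0,-0.5,0,2.8,0,1],[-0.2,0,-0.5,0,2.8,0,1],[-0.2,0,-0.5,0,2.8,0,1],[-0.2,0,-0.5,0,2.8,0,1]]
  ]
}}

```text
clock: 12.4
ee_pos: [0.4368, 0.1301, 0.2092]
ee_rot: [-2.094, -2.088, -0.258]
contact_force: [-0.0, 0.5, -2.3]
width: 0.173
```

{"api": "send_rows", "payload": {
  "series": [
    [[0,0,0,0,0,0,1],[0,0,0,0,0,0,1]]
  ]
}}

```text
clock: 12.6
ee_pos: [0.4367, 0.1305, 0.2089]
ee_rot: [-2.096, -2.089, -0.256]
contact_force: [0.2, 1.6, -2.4]
width: 0.176
```

```bash
python3 - <<'E'
from h import *; from ik import cup_pose
st()
p,Rt,_,_=cup_pose(np.array([.437,.0465,.05]),-90,16)
plan(p,Rt,clo=1,amax=3,dmax=2)
w,im,c=cloud("scene"); crop(bright(im),240,90,400,220,5,"s10")
E
```

```text
t 12.6 p [0.4367 0.1305 0.2089] xaxis [0.003 0.971 0.241] z [ 0.001  0.241 -0.971] F [ 0.22  1.56 -2.44] w 0.176 q [ 0.529  0.22  -0.851  2.072 -0.088  0.851 -0.251]
d 7.8 a 2.1 N 4
[[-0.52, 0.01, 1.87, 0.01, 0.52, -0.04, 1.0], [-0.54, 0.01, 1.87, 0.01, 0.52, -0.05, 1.0], [-0.56, 0.0, 1.86, 0.01, 0.51, -0.04, 1.0], [-0.57, 0.01, 1.85, 0.01, 0.52, -0.05, 1.0]]
```

View pics/s10.png

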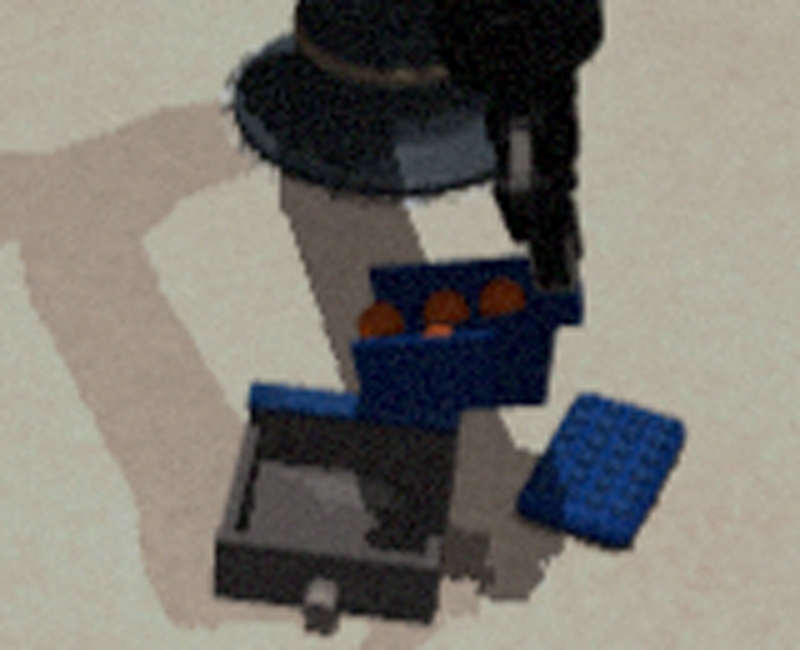

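```bash
python3 - <<'E'
from ik import *
D2=D+[([.251,.265,-.767,2.052,.233,.91,-.644],(.4368,.1455,.1854)),([.529,.22,-.851,2.072,-.088,.851,-.251],(.4367,.1305,.2089))]
P,r=fitP(D2,reg=.01); print(P.reshape(6,3).round(3),(r*1000).round(1)[-2:]); np.save("P.npy",P)
q=np.array(D2[-1][0])
for t in (16,24,31,38,42,46):
    p,Rt,_,_=cup_pose(np.array([.437,.0465,.05]),-90,t)
    b=ik(p,Rt,P,[q]); q=b[1]; print(t,b[0],q.round(2))
E
```

```text
[[-0.003 -0.013  0.242]
 [ 0.004 -0.013  0.277]
 [-0.004 -0.007  0.277]
 [ 0.    -0.007  0.234]
 [ 0.    -0.001  0.234]
 [-0.002 -0.001  0.3  ]] [[ 0.  -0.1 -0.1]
 [ 0.  -0.   0. ]]
16 (np.True_, np.float64(0.2931281203895537)) [ 0.48  0.35 -0.8   2.16 -0.03  0.65 -0.26]
24 (np.True_, np.float64(0.2897337815802339)) [ 0.69  0.4  -0.92  2.16 -0.16  0.66 -0.06]
31 (np.True_, np.float64(0.2914167525947877)) [ 0.85  0.46 -1.01  2.16 -0.25  0.68  0.08]
38 (np.True_, np.float64(0.2973578982017475)) [ 0.97  0.54 -1.08  2.15 -0.3   0.71  0.2 ]
42 (np.True_, np.float64(0.28674316009024836)) [ 1.03  0.59 -1.1   2.15 -0.32  0.73  0.25]
46 (np.True_, np.float64(0.2674043150108709)) [ 1.08  0.64 -1.12  2.14 -0.34  0.76  0.3 ]
```

{"api": "send_rows", "payload": {
  "series": [
    [[-0.3,0,1.0,0,0.5,0,1],[-0.6,0,1.8,0,0.5,0,1],[-0.6,0,1.8,0,0.5,0,1],[-0.5,0,1.8,0,0.5,0,1],[-0.2,0,1.0,0,0,0,1]]
  ]
}}

```text
clock: 13.15
ee_pos: [0.4351, 0.1293, 0.1298]
ee_rot: [-2.071, -2.07, -0.287]
contact_force: [0.5, 0.2, -2.2]
width: 0.172
```

{"api": "send_rows", "payload": {
  "series": [
    [[0,0,0,0,0,0,1],[0,0,0,0,0,0,1]]
  ]
}}

```text
clock: 13.35
ee_pos: [0.4366, 0.1301, 0.1322]
ee_rot: [-2.072, -2.072, -0.292]
contact_force: [0.5, 0.6, -2.4]
width: 0.173
```

```bash
python3 - <<'E'
from h import *; from ik import cup_pose
st()
p,Rt,_,_=cup_pose(np.array([.437,.0465,.05]),-90,22)
plan(p,Rt,clo=1,amax=1.5,dmax=2)
w,im,c=cloud("scene"); crop(bright(im),240,90,400,220,5,"s11")
E
```

```text
t 13.35 p [0.4366 0.1301 0.1322] xaxis [-0.     0.961  0.276] z [ 0.     0.276 -0.961] F [ 0.46  0.63 -2.4 ] w 0.173 q [ 0.48   0.353 -0.809  2.157 -0.024  0.655 -0.268]
d 1.3 a 6.0 N 4
[[-0.21, 0.01, -0.25, 0.0, 1.5, 0.0, 1.0], [-0.2, 0.01, -0.25, 0.01, 1.49, 0.0, 1.0], [-0.19, 0.01, -0.26, 0.0, 1.5, 0.01, 1.0], [-0.19, 0.01, -0.26, 0.01, 1.49, -0.0, 1.0]]
```

View pics/s11.png

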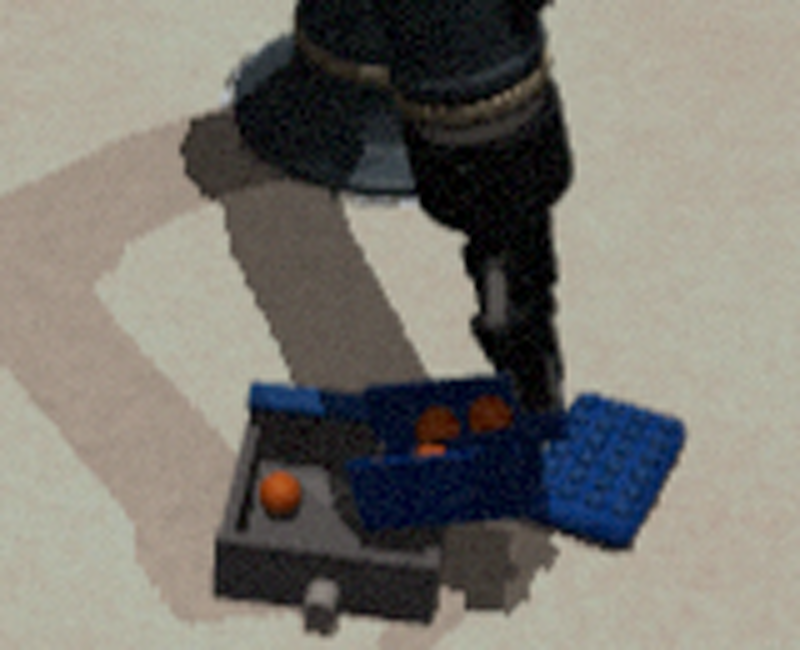

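{"api": "send_rows", "payload": {
  "series": [
    [[-0.2,0,-0.2,0,1.2,0,1],[-0.2,0,-0.2,0,1.2,0,1],[-0.2,0,-0.2,0,1.2,0,1],[-0.1,0,-0.2,0,1.2,0,1],[-0.1,0,-0.2,0,1.2,0,1]]
  ]
}}

```text
clock: 13.9
ee_pos: [0.4372, 0.1186, 0.14]
ee_rot: [-2.013, -2.011, -0.394]
contact_force: [0.7, -0.1, -2.6]
width: 0.171
```

{"api": "send_rows", "payload": {
  "series": [
    [[0,0,0,0,0,0,1],[0,0,0,0,0,0,1]]
  ]
}}

```text
clock: 14.1
ee_pos: [0.437, 0.1186, 0.1395]
ee_rot: [-2.013, -2.011, -0.392]
contact_force: [0.6, 0.0, -2.0]
width: 0.173
```

```bash
cat >> h.py <<'E'
def orange(name=None,n="scene"):
    w,im,c=cloud(n); i=im.astype(int)
    m=((i[...,0]>60)&(i[...,0]>1.8*i[...,1])&(i[...,0]>2.2*i[...,2])).astype(np.uint8)
    k,l,s,ce=cv2.connectedComponentsWithStats(m)
    for a in range(1,k):
        if s[a,4]>=6:
            p=np.nanmedian(w[l==a],0)
            if .3<p[0]<.6 and abs(p[1])<.25: print(n,"orange",ce[a].round(0),s[a,4],p.round(3))
    if name:
        crop(bright(im),240,90,400,220,5,name) if n=="scene" else crop(bright(im),180,200,300,300,6,name)
E
python3 - <<'E'
from h import *; from ik import cup_pose
st()
orange("s12"); orange("t12","top")
p,Rt,_,_=cup_pose(np.array([.437,.0465,.05]),-90,28)
plan(p,Rt,clo=1,amax=1.2,dmax=2)
E
```

```text
t 14.1 p [0.437  0.1186 0.1395] xaxis [0.001 0.927 0.374] z [ 0.002  0.374 -0.927] F [ 0.59  0.04 -2.  ] w 0.173 q [ 0.637  0.38  -0.892  2.162 -0.134  0.655 -0.104]
scene orange [230. 175.] 37 [ 0.414 -0.195  0.024]
scene orange [210. 185.] 12 [ 0.459 -0.243  0.023]
d 1.2 a 6.0 N 6
[[-0.1, 0.01, -0.17, 0.01, 1.01, -0.0, 1.0], [-0.1, 0.0, -0.17, 0.01, 1.0, -0.0, 1.0], [-0.09, 0.01, -0.17, 0.02, 1.01, -0.0, 1.0], [-0.09, 0.0, -0.17, 0.01, 1.0, -0.0, 1.0], [-0.09, 0.01, -0.18, 0.01, 1.01, -0.0, 1.0]]
[[-0.08, 0.0, -0.18, 0.01, 1.01, -0.0, 1.0]]
```

View pics/s12.png

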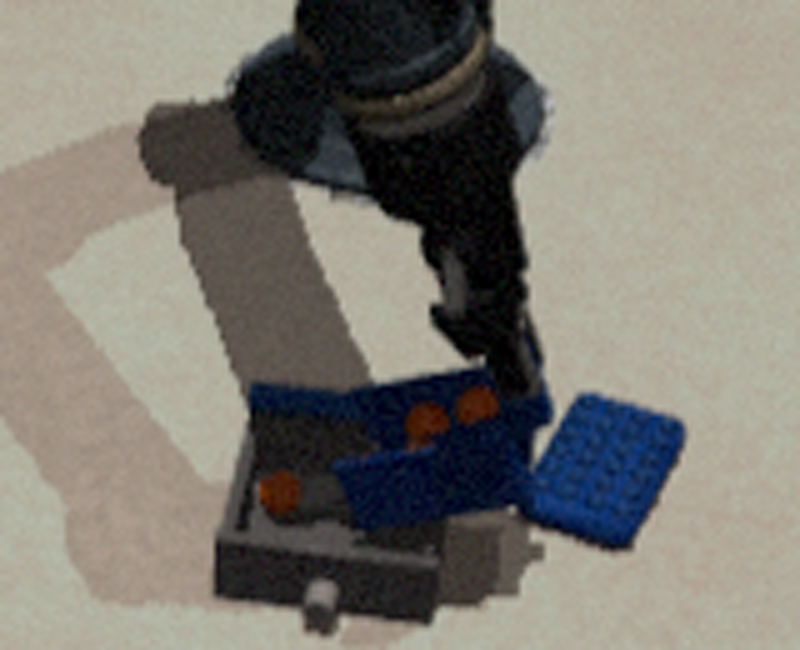

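View pics/t12.png

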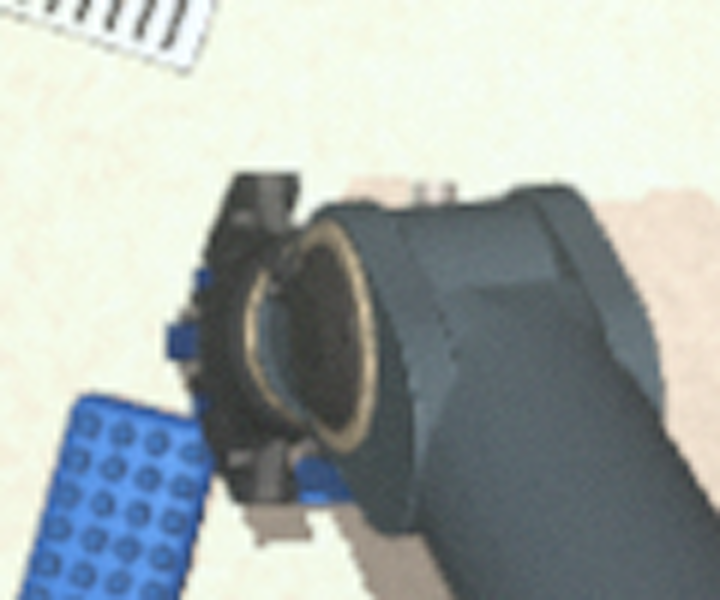

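{"api": "send_rows", "payload": {
  "series": [
    [[-0.1,0,-0.2,0,1.2,0,1],[-0.1,0,-0.2,0,1.2,0,1],[-0.1,0,-0.2,0,1.2,0,1],[-0.1,0,-0.2,0,1.2,0,1],[-0.1,0,-0.2,0,1.2,0,1]]
  ]
}}

```text
clock: 14.7
ee_pos: [0.4365, 0.1095, 0.1461]
ee_rot: [-1.949, -1.946, -0.488]
contact_force: [1.0, -0.1, -2.1]
width: 0.175
```

{"api": "send_rows", "payload": {
  "series": [
    [[0,0,0,0,0,0,1],[0,0,0,0,0,0,1]]
  ]
}}

```text
clock: 14.9
ee_pos: [0.4365, 0.1097, 0.146]
ee_rot: [-1.95, -1.946, -0.486]
contact_force: [-0.4, -0.1, -2.1]
width: 0.172
```

```bash
python3 - <<'E'
from h import *; from ik import cup_pose
st()
w,im,c=cloud("scene"); crop(np.clip(im*2.6,0,255).astype(np.uint8),240,90,400,220,5,"s13")
p,Rt,_,_=cup_pose(np.array([.437,.0465,.05]),-90,33)
plan(p,Rt,clo=1,amax=1.2,dmax=2)
E
```

```text
t 14.9 p [0.4365 0.1097 0.146 ] xaxis [0.002 0.883 0.47 ] z [ 0.001  0.47  -0.883] F [-0.36 -0.12 -2.14] w 0.172 q [ 0.775  0.425 -0.968  2.163 -0.223  0.668  0.033]
d 1.1 a 5.0 N 5
[[-0.11, 0.01, -0.18, 0.01, 1.0, -0.01, 1.0], [-0.1, 0.01, -0.19, 0.01, 1.0, -0.01, 1.0], [-0.1, 0.01, -0.19, 0.0, 0.99, -0.01, 1.0], [-0.1, 0.02, -0.18, 0.01, 1.0, -0.02, 1.0], [-0.09, 0.01, -0.19, 0.01, 1.0, -0.01, 1.0]]
```

View pics/s13.png

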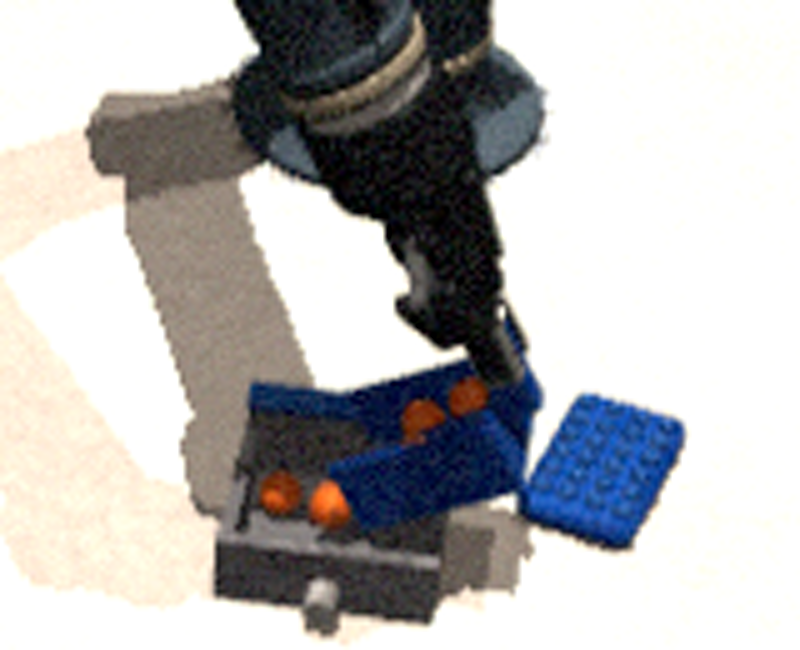

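{"api": "send_rows", "payload": {
  "series": [
    [[-0.1,0,-0.2,0,1.0,0,1],[-0.1,0,-0.2,0,1.0,0,1],[-0.1,0,-0.2,0,1.0,0,1],[-0.1,0,-0.2,0,1.0,0,1],[-0.1,0,-0.2,0,1.0,0,1]]
  ]
}}

```text
clock: 15.45
ee_pos: [0.4365, 0.1003, 0.1522]
ee_rot: [-1.895, -1.892, -0.563]
contact_force: [-0.3, -0.4, -2.0]
width: 0.175
```

{"api": "send_rows", "payload": {
  "series": [
    [[0,0,0,0,0,0,1],[0,0,0,0,0,0,1]]
  ]
}}

```text
clock: 15.65
ee_pos: [0.4364, 0.1005, 0.1522]
ee_rot: [-1.896, -1.893, -0.562]
contact_force: [0.4, 0.3, -2.2]
width: 0.176
```

```bash
python3 - <<'E'
from h import *
st()
w,im,c=cloud("scene"); crop(np.clip(im*2.6,0,255).astype(np.uint8),240,90,400,220,5,"s14")
E
```

```text
t 15.65 p [0.4364 0.1005 0.1522] xaxis [0.001 0.838 0.545] z [ 0.001  0.545 -0.838] F [ 0.42  0.3  -2.18] w 0.176 q [ 0.879  0.472 -1.022  2.16  -0.279  0.689  0.131]
```

View pics/s14.png

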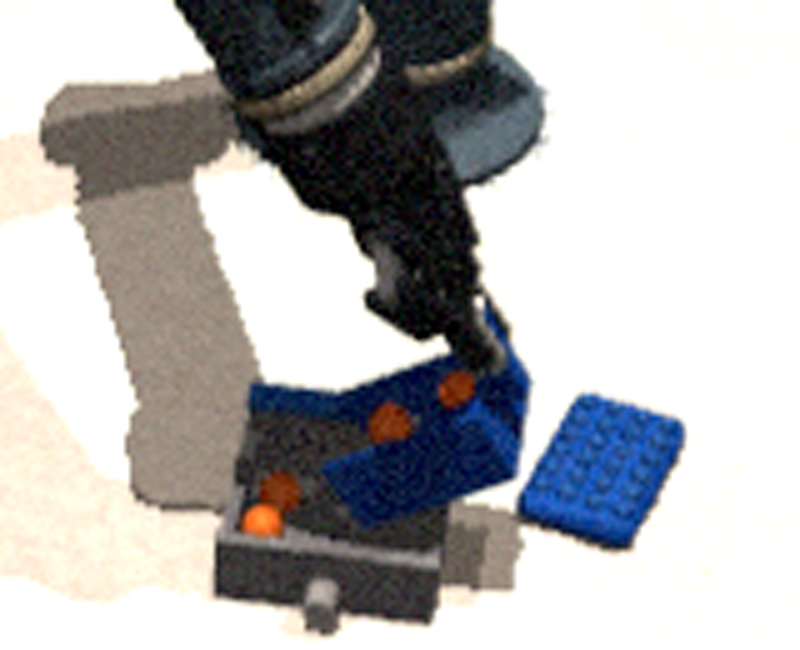

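{"api": "send_rows", "payload": {
  "series": [
    [[0,0,0,0,0,0,1],[0,0,0,0,0,0,1]]
  ]
}}

```text
clock: 15.9
ee_pos: [0.4364, 0.1009, 0.1523]
ee_rot: [-1.895, -1.894, -0.561]
contact_force: [0.0, -0.1, -1.6]
width: 0.175
```

```bash
python3 - <<'E'
from h import *
w,im,c=cloud("scene"); crop(np.clip(im*2.6,0,255).astype(np.uint8),240,90,400,220,5,"s15")
E
```

```text
(no output)
```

View pics/s15.png

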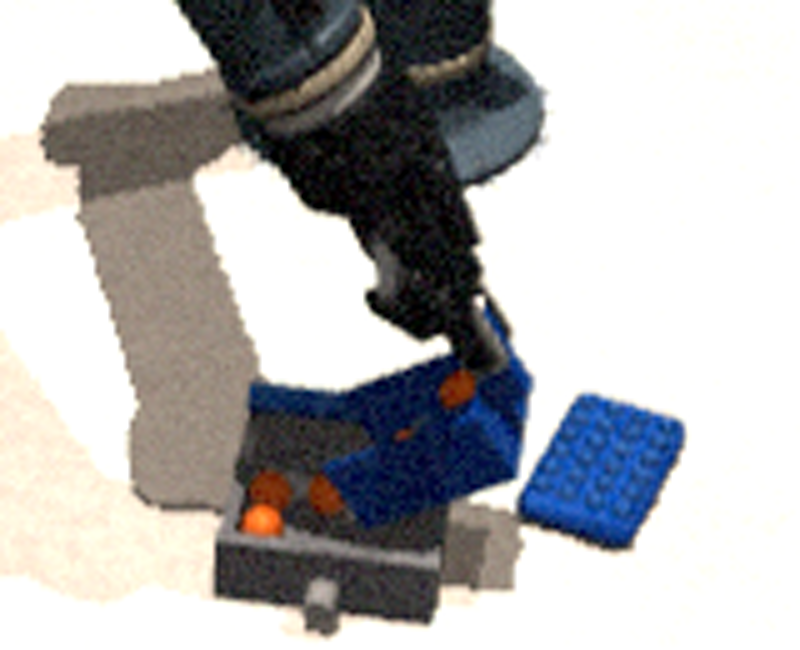

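```bash
python3 - <<'E'
from h import *; from ik import cup_pose
st()
p,Rt,_,_=cup_pose(np.array([.437,.0465,.075]),-90,18)
P=plan(p,Rt,clo=1,amax=2.5,dmax=2)
p,Rt,_,_=cup_pose(np.array([.437,.07,.13]),-90,0)
plan(p,Rt,start=P,clo=1,amax=2.5,dmax=2)
E
```

```text
t 15.95 p [0.4364 0.1009 0.1523] xaxis [0.    0.839 0.544] z [ 0.001  0.544 -0.839] F [ 0.56  0.26 -2.28] w 0.171 q [ 0.878  0.471 -1.022  2.16  -0.279  0.689  0.131]
d 2.5 a 15.0 N 6
[[0.4, 0.01, 0.13, 0.0, -2.5, -0.0, 1.0], [0.41, 0.01, 0.11, 0.01, -2.5, -0.01, 1.0], [0.42, 0.01, 0.09, 0.0, -2.49, 0.0, 1.0], [0.42, 0.01, 0.07, 0.01, -2.5, -0.0, 1.0], [0.42, 0.01, 0.06, 0.0, -2.5, -0.0, 1.0]]
[[0.42, 0.01, 0.03, 0.01, -2.5, -0.01, 1.0]]
d 5.3 a 18.0 N 8
[[0.64, 0.0, -0.14, -0.0, -2.25, 0.0, 1.0], [0.64, 0.0, -0.16, -0.0, -2.25, 0.0, 1.0], [0.63, 0.0, -0.19, -0.0, -2.25, 0.0, 1.0], [0.63, 0.0, -0.22, -0.0, -2.25, 0.0, 1.0], [0.61, 0.0, -0.23, -0.0, -2.25, 0.0, 1.0]]
[[0.61, 0.0, -0.26, -0.0, -2.25, 0.0, 1.0], [0.59, 0.0, -0.29, -0.0, -2.25, 0.0, 1.0], [0.59, 0.0, -0.31, -0.0, -2.25, 0.0, 1.0]]
```

{"api": "send_rows", "payload": {
  "series": [
    [[0.2,0,0.1,0,-1.3,0,1],[0.4,0,0.1,0,-2.5,0,1],[0.4,0,0.1,0,-2.5,0,1],[0.4,0,0.1,0,-2.5,0,1],[0.4,0,0.1,0,-2.5,0,1]]
  ]
}}

```text
clock: 16.45
ee_pos: [0.4363, 0.1195, 0.1568]
ee_rot: [-2.017, -2.016, -0.385]
contact_force: [-0.8, 0.4, -2.8]
width: 0.174
```

{"api": "send_rows", "payload": {
  "series": [
    [[0.4,0,0,0,-2.5,0,1],[0.6,0,-0.1,0,-2.3,0,1],[0.6,0,-0.2,0,-2.3,0,1],[0.6,0,-0.2,0,-2.3,0,1],[0.6,0,-0.2,0,-2.3,0,1]]
  ]
}}

```text
clock: 16.95
ee_pos: [0.4361, 0.1447, 0.1718]
ee_rot: [-2.132, -2.132, -0.185]
contact_force: [0.2, 0.5, -2.2]
width: 0.168
```

{"api": "send_rows", "payload": {
  "series": [
    [[0.6,0,-0.2,0,-2.3,0,1],[0.6,0,-0.3,0,-2.3,0,1],[0.6,0,-0.3,0,-2.3,0,1],[0.6,0,-0.3,0,-2.3,0,1],[0.3,0,-0.3,0,-1.2,0,1]]
  ]
}}

```text
clock: 17.45
ee_pos: [0.436, 0.1713, 0.1885]
ee_rot: [2.215, 2.219, -0.007]
contact_force: [-0.2, -0.1, -2.5]
width: 0.172
```

{"api": "send_rows", "payload": {
  "series": [
    [[0,0,0,0,0,0,1],[0,0,0,0,0,0,1]]
  ]
}}

```text
clock: 17.65
ee_pos: [0.4362, 0.1693, 0.1877]
ee_rot: [2.219, 2.217, -0.008]
contact_force: [1.1, -0.2, -1.8]
width: 0.172
```

```bash
python3 - <<'E'
from h import *
st()
w,im,c=cloud("scene"); crop(np.clip(im*2,0,255).astype(np.uint8),200,80,460,255,3,"s16")
# slot
m=np.load("top.npy")
for n in ("scene","top"):
    w,im,c=cloud(n); i=im.astype(int)
    b=(i[...,2]>1.4*i[...,0]+15)&(w[...,0]>.3)&(w[...,0]<.45)&(w[...,1]>.28)&(w[...,1]<.45)
    print(n,b.sum(),cv2.minAreaRect(w[b][:,:2].astype(np.float32)*1000))
E
```

```text
t 17.65 p [0.4362 0.1693 0.1877] xaxis [ 0.001  1.    -0.007] z [-0.    -0.007 -1.   ] F [ 1.05 -0.23 -1.83] w 0.172 q [ 0.18   0.273 -0.749  2.032  0.24   0.925 -0.698]
scene 576 ((366.0118408203125, 355.6863708496094), (87.12838745117188, 111.53449249267578), 3.806810140609741)
top 866 ((369.1544189453125, 352.9922180175781), (84.44918060302734, 113.35243225097656), 3.474189043045044)
```

View pics/s16.png

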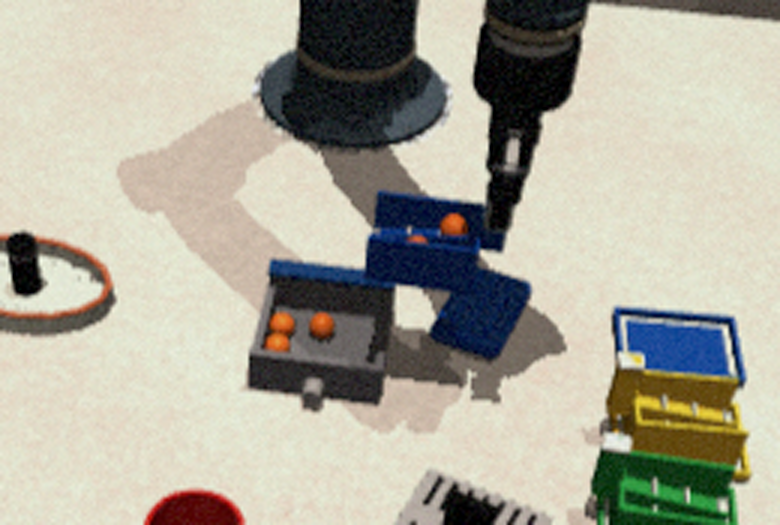

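```bash
python3 - <<'E'
from h import *
plan([.3638,.4106,.17],Rdown(93.5),clo=1,dmax=2,amax=4)
E
```

```text
d 25.3 a 3.7 N 13
[[1.86, -0.56, 0.12, -0.0, 0.03, -0.28, 1.0], [1.87, -0.56, 0.12, -0.01, 0.03, -0.28, 1.0], [1.86, -0.54, 0.13, -0.0, 0.04, -0.28, 1.0], [1.87, -0.54, 0.12, -0.0, 0.03, -0.28, 1.0], [1.88, -0.52, 0.13, -0.01, 0.03, -0.28, 1.0]]
[[1.87, -0.52, 0.12, -0.0, 0.03, -0.28, 1.0], [1.88, -0.51, 0.13, -0.0, 0.04, -0.28, 1.0], [1.88, -0.5, 0.13, -0.01, 0.03, -0.28, 1.0], [1.88, -0.49, 0.13, -0.0, 0.03, -0.28, 1.0], [1.89, -0.48, 0.13, -0.01, 0.03, -0.29, 1.0]]
[[1.88, -0.47, 0.13, 0.0, 0.04, -0.28, 1.0], [1.89, -0.46, 0.13, -0.0, 0.03, -0.28, 1.0], [1.89, -0.46, 0.14, -0.01, 0.03, -0.28, 1.0]]
```

{"api": "send_rows", "payload": {
  "series": [
    [[0.5,-0.1,0,0,0,0,1],[1.0,-0.3,0,0,0,-0.3,1],[1.5,-0.4,0,0,0,-0.3,1],[1.8,-0.5,0.1,0,0,-0.3,1],[1.9,-0.5,0.1,0,0,-0.3,1]]
  ]
}}

```text
clock: 18.3
ee_pos: [0.4175, 0.2374, 0.1854]
ee_rot: [2.196, 2.24, -0.007]
contact_force: [-0.5, -0.5, -1.9]
width: 0.176
```

{"api": "send_rows", "payload": {
  "series": [
    [[1.9,-0.5,0.1,0,0,-0.3,1],[1.9,-0.5,0.1,0,0,-0.3,1],[1.9,-0.5,0.1,0,0,-0.3,1],[1.9,-0.5,0.1,0,0,-0.3,1],[1.9,-0.5,0.2,0,0,-0.3,1]]
  ]
}}

```text
clock: 18.8
ee_pos: [0.3894, 0.332, 0.1787]
ee_rot: [2.166, 2.27, -0.007]
contact_force: [0.9, 0.0, -1.6]
width: 0.175
```

{"api": "send_rows", "payload": {
  "series": [
    [[1.9,-0.5,0.2,0,0,-0.3,1],[1.9,-0.5,0.2,0,0,-0.3,1],[1.9,-0.5,0.2,0,0,-0.3,1],[1.4,-0.5,0.2,0,0,-0.3,1],[0.7,-0.3,0.1,0,0,0,1]]
  ]
}}

```text
clock: 19.3
ee_pos: [0.3614, 0.4089, 0.169]
ee_rot: [2.141, 2.295, -0.008]
contact_force: [-0.2, 0.5, -2.0]
width: 0.171
```

{"api": "send_rows", "payload": {
  "series": [
    [[0,0,0,0,0,0,1],[0,0,0,0,0,0,1]]
  ]
}}

```text
clock: 19.5
ee_pos: [0.363, 0.4064, 0.169]
ee_rot: [2.142, 2.29, -0.009]
contact_force: [0.1, -0.4, -1.8]
width: 0.173
```

```bash
python3 - <<'E'
from h import *
st()
w,im,c=cloud("scene"); crop(np.clip(im*1.8,0,255).astype(np.uint8),330,90,480,270,3.3,"s17")
w,im,c=cloud("top"); crop(np.clip(im*1.6,0,255).astype(np.uint8),60,180,260,330,3.6,"t17")
plan([.3638,.4106,.0676],Rdown(93.5),clo=1,n=6)
E
```

```text
t 19.5 p [0.363  0.4064 0.169 ] xaxis [-0.067  0.998 -0.008] z [ 0.    -0.008 -1.   ] F [ 0.05 -0.43 -1.82] w 0.173 q [-0.322  0.445 -0.774  1.883  0.378  0.971 -1.201]
d 10.2 a 0.5 N 6
[[0.09, 0.01, 1.69, -0.0, 0.07, 0.04, 1.0], [0.09, 0.01, 1.69, -0.0, 0.08, 0.04, 1.0], [0.08, 0.01, 1.69, -0.0, 0.07, 0.05, 1.0], [0.08, 0.01, 1.69, -0.01, 0.08, 0.04, 1.0], [0.08, 0.01, 1.7, 0.0, 0.07, 0.04, 1.0]]
[[0.08, 0.01, 1.69, 0.0, 0.08, 0.04, 1.0]]
```

View pics/s17.png

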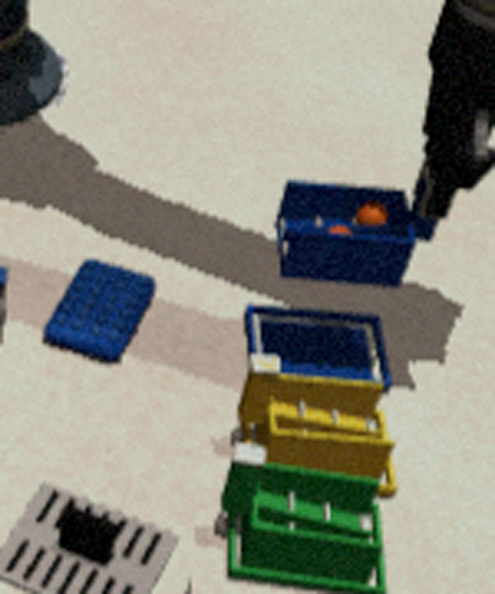

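View pics/t17.png

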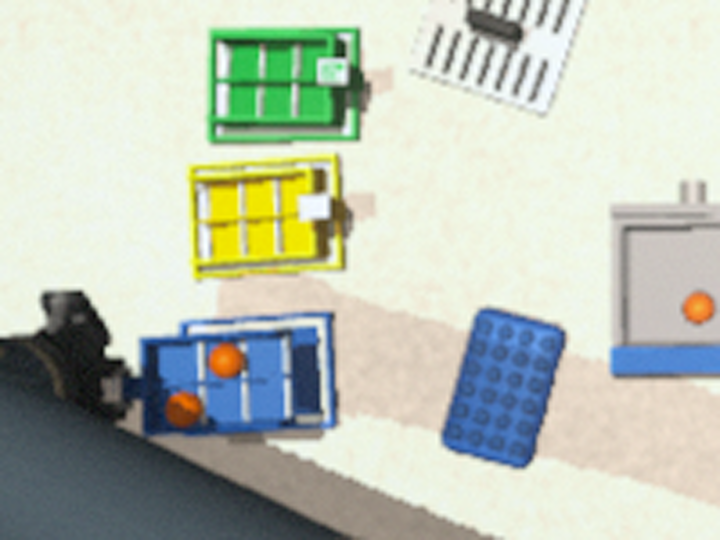

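{"api": "send_rows", "payload": {
  "series": [
    [[0.1,0,0.7,0,0.2,0,1],[0.1,0,1.5,0,0.2,0,1],[0.1,0,1.7,0,0.1,0,1],[0.1,0,1.7,0,0,0,1],[0,0,1.0,0,0,0,1]]
  ]
}}

```text
clock: 20.1
ee_pos: [0.3624, 0.4099, 0.1014]
ee_rot: [-2.145, -2.293, 0.002]
contact_force: [0.1, 0.7, -2.3]
width: 0.173
```

{"api": "send_rows", "payload": {
  "series": [
    [[0,0,0.5,0,0,0,1],[0,0,0,0,0,0,1],[0,0,0,0,0,0,1]]
  ]
}}

```text
clock: 20.4
ee_pos: [0.3628, 0.4113, 0.0985]
ee_rot: [-2.145, -2.293, -0.003]
contact_force: [-0.8, -0.3, -1.6]
width: 0.172
```

```bash
python3 - <<'E'
from h import *
st()
w,im,c=cloud("top"); crop(np.clip(im*1.6,0,255).astype(np.uint8),90,250,180,310,8,"t18")
i=im.astype(int)
for n in ("top","scene"):
    w,im,c=cloud(n); i=im.astype(int)
    bl=(i[...,2]>1.3*i[...,0]+8)&(w[...,0]>.28)&(w[...,0]<.45)&(w[...,1]>.26)&(w[...,1]<.44)
    for lo,hi in ((.055,.085),(-.01,.02)):
        b=bl&(w[...,2]>lo)&(w[...,2]<hi)
        if b.sum()>10: print(n,lo,b.sum(),cv2.minAreaRect(w[b][:,:2].astype(np.float32)*1000))
plan([.3638,.4106,.0676],Rdown(93.5),clo=1,n=3)
E
```

```text
t 20.4 p [0.3628 0.4113 0.0985] xaxis [-0.067  0.998  0.002] z [-0.     0.002 -1.   ] F [-0.76 -0.28 -1.6 ] w 0.172 q [-0.378  0.537 -0.717  1.939  0.468  0.836 -1.28 ]
top 0.055 245 ((368.2992248535156, 353.4054260253906), (64.68730926513672, 92.44979095458984), 3.6418769359588623)
top -0.01 211 ((368.8828125, 353.47369384765625), (85.3209457397461, 112.48365020751953), 3.5561606884002686)
scene 0.055 656 ((366.1943054199219, 364.1625671386719), (71.58790588378906, 109.40705108642578), 4.296378135681152)
scene -0.01 337 ((367.7480163574219, 356.6969299316406), (117.90391540527344, 82.93375396728516), 89.25336456298828)
d 3.1 a 0.4 N 3
[[-0.03, 0.03, 1.04, 0.01, -0.05, 0.11, 1.0], [-0.02, 0.03, 1.04, 0.02, -0.05, 0.11, 1.0], [-0.03, 0.03, 1.04, 0.01, -0.05, 0.12, 1.0]]
```

View pics/t18.png

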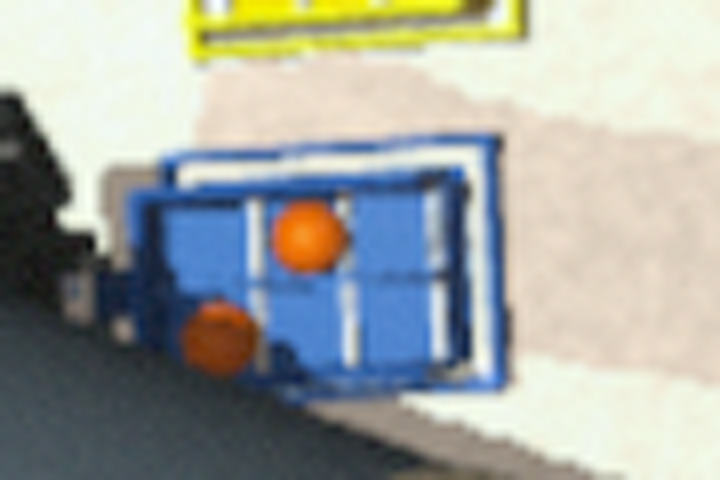

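Same camera, same frame: cup (368.3, 353.4) yaw 3.6 and slot (368.9, 353.5) yaw 3.6, so they are aligned. Lower.

{"api": "send_rows", "payload": {
  "series": [
    [[0,0,0.8,0,0,0,1],[0,0,0.8,0,0,0,1],[0,0,0.8,0,0,0,1],[0,0,0.5,0,0,0,1],[0,0,0,0,0,0,1]]
  ]
}}

```text
clock: 21.05
ee_pos: [0.3622, 0.4108, 0.0683]
ee_rot: [-2.144, -2.294, 0.001]
contact_force: [0.1, 0.1, -2.4]
width: 0.176
```

{"api": "send_rows", "payload": {
  "series": [
    [[0,0,0,0,0,0,1]]
  ]
}}

```text
clock: 21.15
ee_pos: [0.3625, 0.4109, 0.0689]
ee_rot: [-2.144, -2.294, -0.001]
contact_force: [0.7, 0.7, -1.9]
width: 0.17
```

{"api": "send_rows", "payload": {
  "series": [
    [[0,0,0.1,0,0,0,1],[0,0,0.1,0,0,0,1],[0,0,0,0,0,0,1],[0,0,0,0,0,0,1]]
  ]
}}

```text
clock: 21.55
ee_pos: [0.3627, 0.4111, 0.0675]
ee_rot: [-2.145, -2.294, -0.002]
contact_force: [-0.3, -1.5, 2.2]
width: 0.17
```

```bash
python3 - <<'E'
from h import *
st()
w,im,c=cloud("scene"); crop(np.clip(im*1.8,0,255).astype(np.uint8),370,130,480,270,4,"s19")
E
```

```text
t 21.55 p [0.3627 0.4111 0.0675] xaxis [-0.067  0.998  0.002] z [-0.     0.002 -1.   ] F [-0.27 -1.48  2.22] w 0.17 q [-0.405  0.578 -0.684  1.959  0.511  0.781 -1.316]
```

View pics/s19.png

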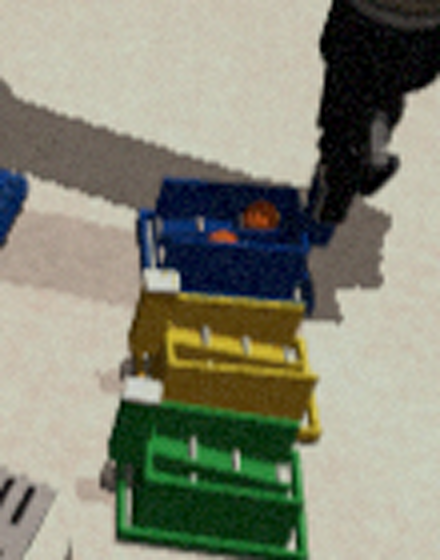

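{"api": "send_rows", "payload": {
  "series": [
    [[0,0,0,0,0,0,0.2],[0,0,0,0,0,0,0.2],[0,0,0,0,0,0,0.2],[0,0,-1,0,0,0,0.2],[0,0,-2,0,0,0,0.2]]
  ]
}}

```text
clock: 22.1
ee_pos: [0.362, 0.41, 0.0967]
ee_rot: [-2.144, -2.294, 0.003]
contact_force: [0.4, 0.3, -0.4]
width: 0.403
```

{"api": "send_rows", "payload": {
  "series": [
    [[0,0,-3,0,0,0,0.2],[0,0,-4,0,0,0,0.2],[0,0,-4,0,0,0,0.2],[0,0,0,0,0,0,0.2],[0,0,0,0,0,0,0.2]]
  ]
}}

```text
clock: 22.6
ee_pos: [0.363, 0.411, 0.2086]
ee_rot: [-2.145, -2.294, -0.006]
contact_force: [0.1, 0.4, -0.0]
width: 0.401
```

```bash
python3 - <<'E'
from h import *
st()
w,im,c=cloud("scene"); crop(np.clip(im*1.8,0,255).astype(np.uint8),170,120,480,320,2.5,"s20")
for n in ("top","scene"):
    w,im,c=cloud(n); i=im.astype(int)
    bl=(i[...,2]>1.3*i[...,0]+8)&(w[...,0]>.28)&(w[...,0]<.45)&(w[...,1]>.26)&(w[...,1]<.44)
    for lo,hi in ((.03,.065),(-.01,.02)):
        b=bl&(w[...,2]>lo)&(w[...,2]<hi)
        if b.sum()>10: print(n,lo,b.sum(),cv2.minAreaRect(w[b][:,:2].astype(np.float32)*1000),np.percentile(w[b][:,2],[5,50,95]).round(4))
    # cover
    b=(w[...,0]>.5)&(w[...,0]<.75)&(w[...,1]>.06)&(w[...,1]<.27)
    f=b&(w[...,2]>.032)&(w[...,2]<.06)
    print(n,"fin",f.sum(),cv2.minAreaRect(w[f][:,:2].astype(np.float32)*1000))
    g=b&(w[...,2]>.003)&(w[...,2]<.012)
    m=np.zeros(w.shape[:2],np.uint8); m[g]=1; m=cv2.morphologyEx(m,cv2.MORPH_OPEN,np.ones((3,3),np.uint8))
    k,l,s,ce=cv2.connectedComponentsWithStats(m); a=1+s[1:,4].argmax()
    q=w[l==a]; print(n,"plate",len(q),cv2.minAreaRect(q[:,:2].astype(np.float32)*1000),np.median(q[:,2]))
E
```

```text
t 22.6 p [0.363  0.411  0.2086] xaxis [-0.067  0.998  0.003] z [ 0.002  0.003 -1.   ] F [ 0.11  0.43 -0.02] w 0.401 q [-0.295  0.403 -0.805  1.84   0.335  1.036 -1.166]
top 0.03 224 ((368.2347412109375, 354.1409912109375), (65.39292907714844, 95.25863647460938), 3.579376220703125) [0.0326 0.0473 0.0548]
top -0.01 490 ((368.6747741699219, 353.82342529296875), (85.83270263671875, 112.20133972167969), 3.6244232654571533) [0.0028 0.0135 0.0191]
top fin 73 ((629.9373779296875, 177.92025756835938), (39.76866149902344, 12.051620483398438), 71.24163818359375)
top plate 137 ((669.5721435546875, 192.324951171875), (51.83066940307617, 38.7098388671875), 85.61434173583984) 0.005992906592881601
scene 0.03 555 ((364.830322265625, 363.9346923828125), (72.59361267089844, 109.69585418701172), 1.3863704204559326) [0.0309 0.0424 0.0543]
scene -0.01 235 ((370.20843505859375, 358.84295654296875), (120.0947036743164, 77.49211883544922), 89.93070220947266) [0.0053 0.0135 0.0193]
scene fin 120 ((627.29638671875, 179.8170928955078), (39.45646667480469, 14.850021362304688), 75.3851318359375)
scene plate 1156 ((624.5933837890625, 180.44024658203125), (113.15833282470703, 109.1067123413086), 72.6642837524414) 0.00623972463933677
```

View pics/s20.png

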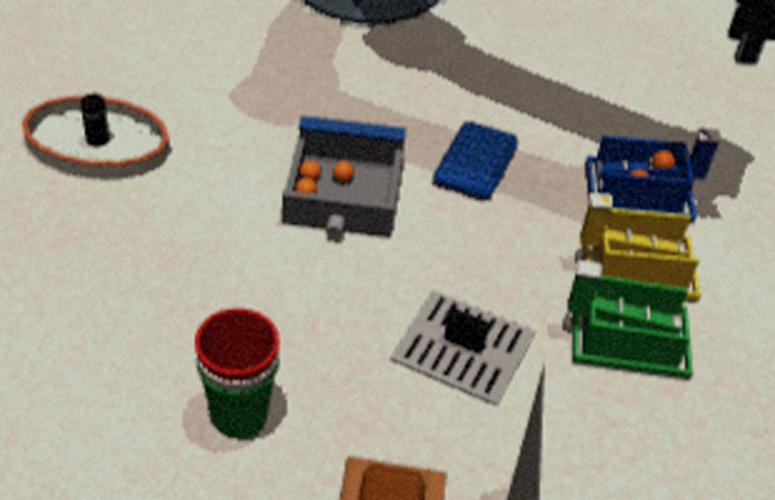

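```bash
python3 - <<'E'
from h import *
P=plan([.6285,.1785,.19],Rdown(73),clo=0.0,dmax=4.5)
E
python3 - <<'E'
from ik import *
P=np.load("P.npy")
def Rc(t): return Rdown(90)*R.from_euler('x',-t,degrees=True)
q=np.array([.27,.3,-.6,2.1,.2,.8,-.7])
BX=np.array([.432,.0285])
for t,ex,ez in ((15,-.035,.05),(15,-.052,.037),(8,-.052,.035),(0,-.051,.034)):
    th=np.radians(t); e=np.array([BX[0]+ex,BX[1],ez])
    ux=np.array([np.cos(th),0,np.sin(th)]); uz=np.array([-np.sin(th),0,np.cos(th)])
    tcp=e+ux*.051+uz*.027
    b=ik(tcp,Rc(t),P,[q]); q=b[1]; print(t,tcp.round(4),b[0],q.round(2))
E
```

```text
d 35.3 a 20.8 N 8
[[-3.11, 3.13, 0.19, -0.01, 0.0, 2.6, 0.0], [-2.96, 3.26, 0.2, -0.02, 0.01, 2.61, 0.0], [-2.81, 3.4, 0.19, -0.01, -0.0, 2.6, 0.0], [-2.66, 3.52, 0.2, -0.02, 0.0, 2.61, 0.0], [-2.49, 3.64, 0.2, -0.01, 0.0, 2.6, 0.0]]
[[-2.32, 3.74, 0.2, -0.01, 0.01, 2.61, 0.0], [-2.15, 3.85, 0.19, -0.02, -0.0, 2.6, 0.0], [-1.97, 3.94, 0.2, -0.01, 0.0, 2.61, 0.0]]
15 [0.4393 0.0285 0.0893] (np.True_, np.float64(0.08805176379346813)) [ 0.23  0.26 -0.47  2.36  0.54  0.34 -0.71]
15 [0.4223 0.0285 0.0763] (np.True_, np.float64(0.04157578699289077)) [ 0.18  0.26 -0.42  2.41  0.61  0.29 -0.79]
8 [0.4267 0.0285 0.0688] (np.True_, np.float64(0.12894143757507726)) [ 0.27  0.33 -0.52  2.32  0.46  0.44 -0.63]
0 [0.432  0.0285 0.061 ] (np.True_, np.float64(0.22703342093745782)) [ 0.31  0.41 -0.56  2.22  0.38  0.6  -0.53]
```

{"api": "send_rows", "payload": {
  "series": [
    [[-3.1,3.1,0.2,0,0,2.6,0],[-3.0,3.3,0.2,0,0,2.6,0],[-2.8,3.4,0.2,0,0,2.6,0],[-2.7,3.5,0.2,0,0,2.6,0],[-2.5,3.6,0.2,0,0,2.6,0]]
  ]
}}

```text
clock: 23.25
ee_pos: [0.5291, 0.2637, 0.1953]
ee_rot: [-2.392, -2.034, 0.003]
contact_force: [0.1, 0.8, -0.4]
width: 0.498
```

{"api": "send_rows", "payload": {
  "series": [
    [[-2.3,3.7,0.2,0,0,2.6,0],[-2.1,3.9,0.2,0,0,2.6,0],[-2.0,3.9,0.2,0,0,2.6,0],[0,0,3,0,0,0,0],[0,0,3,0,0,0,0]]
  ]
}}

```text
clock: 23.75
ee_pos: [0.6291, 0.1774, 0.1286]
ee_rot: [-2.527, -1.864, 0.0]
contact_force: [-0.3, 0.0, -0.1]
width: 0.501
```

{"api": "send_rows", "payload": {
  "series": [
    [[0,0,2,0,0,0,0],[0,0,0,0,0,0,0],[0,0,0,0,0,0,0]]
  ]
}}

```text
clock: 24.05
ee_pos: [0.6277, 0.1796, 0.1099]
ee_rot: [-2.522, -1.868, 0.001]
contact_force: [0.8, 0.7, -0.1]
width: 0.499
```

```bash
python3 - <<'E'
from h import *
st()
w,im,c=cloud("scene"); crop(np.clip(im*1.8,0,255).astype(np.uint8),300,180,420,300,5,"s21")
w,im,c=cloud("top"); crop(np.clip(im*1.6,0,255).astype(np.uint8),160,150,250,220,7,"t21")
plan([.6285,.1785,.028],Rdown(73),clo=0.0,n=5)
E
```

```text
t 24.05 p [0.6277 0.1796 0.1099] xaxis [0.291 0.957 0.001] z [-0.002  0.002 -1.   ] F [ 0.83  0.7  -0.09] w 0.499 q [ 0.051  0.631 -0.57   1.682  0.4    0.949 -0.965]
d 8.4 a 0.2 N 5
[[-0.04, 0.0, 1.67, 0.0, -0.03, 0.01, 0.0], [-0.03, 0.01, 1.68, 0.01, -0.03, 0.01, 0.0], [-0.04, 0.0, 1.67, 0.0, -0.03, 0.02, 0.0], [-0.03, 0.01, 1.68, 0.0, -0.03, 0.01, 0.0], [-0.03, 0.0, 1.67, 0.01, -0.03, 0.01, 0.0]]
```

View pics/s21.png

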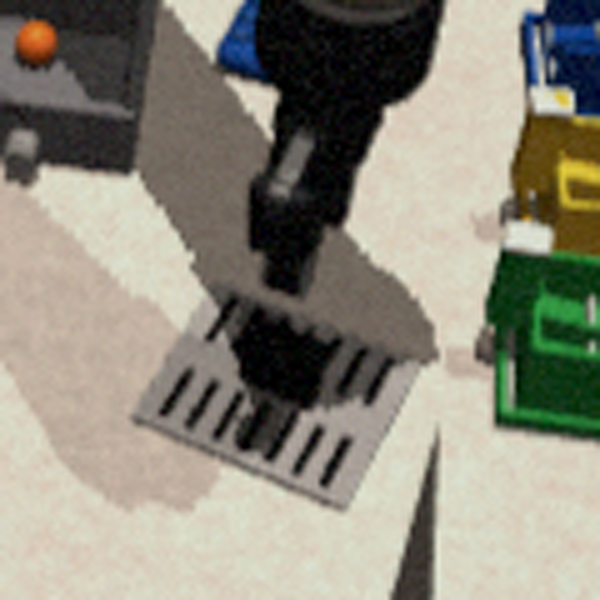

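View pics/t21.png

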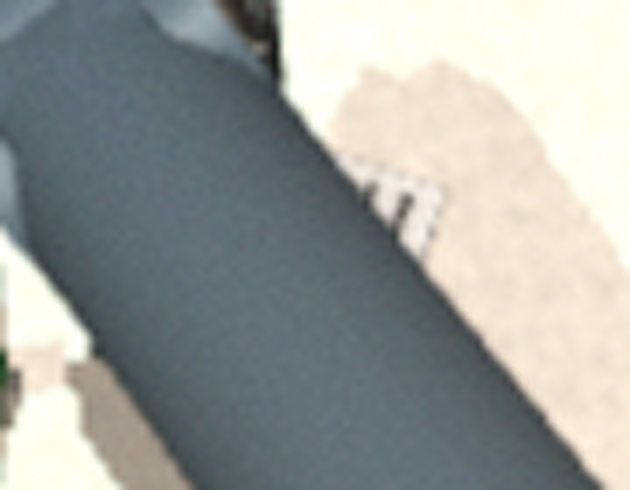

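{"api": "send_rows", "payload": {
  "series": [
    [[0,0,2,0,0,0,0],[0,0,2.2,0,0,0,0],[0,0,2,0,0,0,0],[-0.1,0,1.2,0,0,0,0],[0,0,0,0,0,0,0]]
  ]
}}

```text
clock: 24.65
ee_pos: [0.6273, 0.1782, 0.0359]
ee_rot: [-2.523, -1.868, 0.002]
contact_force: [-0.2, -0.3, -0.4]
width: 0.5
```

{"api": "send_rows", "payload": {
  "series": [
    [[0,0,0.7,0,0,0,0],[0,0,0,0,0,0,0]]
  ]
}}

```text
clock: 24.85
ee_pos: [0.6281, 0.1787, 0.03]
ee_rot: [-2.524, -1.869, -0.002]
contact_force: [-0.1, -0.3, -0.9]
width: 0.5
```

```bash
python3 - <<'E'
from h import *
st()
w,im,c=cloud("scene"); crop(np.clip(im*2.5,0,255).astype(np.uint8),300,180,420,300,5,"s22")
E
```

```text
t 24.85 p [0.6281 0.1787 0.03  ] xaxis [0.292 0.956 0.002] z [ 0.     0.002 -1.   ] F [-0.15 -0.25 -0.93] w 0.5 q [ 0.017  0.725 -0.52   1.727  0.467  0.815 -1.016]
```

View pics/s22.png

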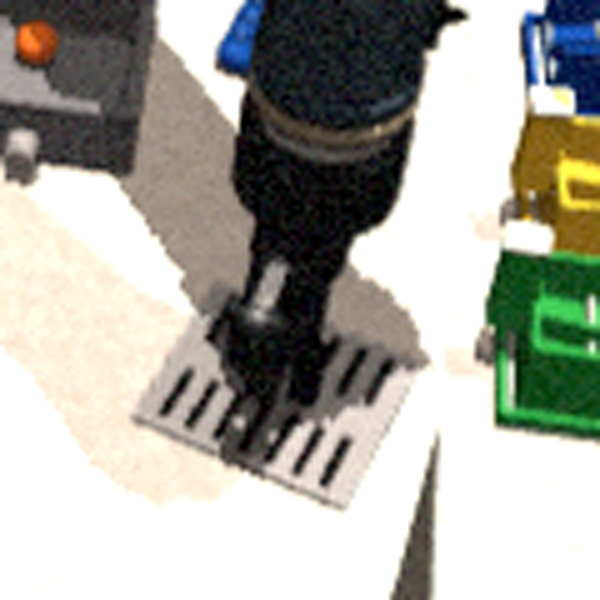

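{"api": "send_rows", "payload": {
  "series": [
    [[0,0,0,0,0,0,1],[0,0,0,0,0,0,1],[0,0,0,0,0,0,1],[0,0,0,0,0,0,1],[0,0,0,0,0,0,1]]
  ]
}}

```text
clock: 25.4
ee_pos: [0.6283, 0.1788, 0.0305]
ee_rot: [-2.524, -1.869, -0.003]
contact_force: [-0.1, 0.0, 5.8]
width: 0.119
```

```bash
python3 - <<'E'
from h import *
st()
E
```

```text
t 25.4 p [0.6283 0.1788 0.0305] xaxis [0.292 0.956 0.002] z [ 0.001  0.002 -1.   ] F [-0.07  0.04  5.77] w 0.119 q [ 0.017  0.724 -0.52   1.726  0.467  0.816 -1.016]
```

{"api": "send_rows", "payload": {
  "series": [
    [[0,0,-1,0,0,0,1],[0,0,-2,0,0,0,1],[0,0,-4,0,0,0,1],[0,0,-4,0,0,0,1],[0,0,-2,0,0,0,1]]
  ]
}}

```text
clock: 25.9
ee_pos: [0.6288, 0.1791, 0.1632]
ee_rot: [-2.524, -1.87, -0.007]
contact_force: [-0.4, 0.5, -1.3]
width: 0.124
```

{"api": "send_rows", "payload": {
  "series": [
    [[0,0,0,0,0,0,1],[0,0,0,0,0,0,1]]
  ]
}}

```text
clock: 26.1
ee_pos: [0.6271, 0.1778, 0.1587]
ee_rot: [-2.523, -1.868, 0.002]
contact_force: [-0.4, -0.0, -2.9]
width: 0.118
```

```bash
python3 - <<'E'
from h import *
st()
w,im,c=cloud("scene"); crop(np.clip(im*2,0,255).astype(np.uint8),270,130,430,290,4,"s23")
# lip and curb from top
w,im,c=cloud("top"); i=im.astype(int)
b=(i[...,2]>1.4*i[...,0]+15)&(w[...,2]>.045)&(w[...,2]<.062)&(abs(w[...,1]-.03)<.07)&(w[...,0]<.42)
p=w[b]; print("lip",cv2.minAreaRect(p[:,:2].astype(np.float32)*1000))
for ys in np.arange(-.02,.08,.02):
    s=p[abs(p[:,1]-ys)<.01]; print(ys.round(2),np.percentile(s[:,0],[2,98]).round(4))
plan([.4323,.0285,.20],Rdown(90),clo=1,dmax=3)
E
```

```text
t 26.1 p [0.6271 0.1778 0.1587] xaxis [0.292 0.956 0.   ] z [-0.002  0.001 -1.   ] F [-0.42 -0.03 -2.89] w 0.118 q [ 0.071  0.578 -0.595  1.647  0.363  1.031 -0.935]
lip ((0.0, 0.0), (0.0, 0.0), 0.0)Traceback (most recent call last):
  File "<stdin>", line 9, in <module>
    return _quantile_unchecked(
        a, q, axis, out, overwrite_input, method, keepdims, weights)
    return _ureduce(a,
                    func=_quantile_ureduce_func,
    ...<5 lines>...
                    overwrite_input=overwrite_input,
                    method=method)
    r = func(a, **kwargs)
    result = _quantile(arr,
                       quantiles=q,
    ...<2 lines>...
                       out=out,
                       weights=wgt)
    slices_having_nans = np.isnan(arr[-1, ...])
                                  ~~~^^^^^^^^^
IndexError: index -1 is out of bounds for axis 0 with size 0
```

View pics/s23.png

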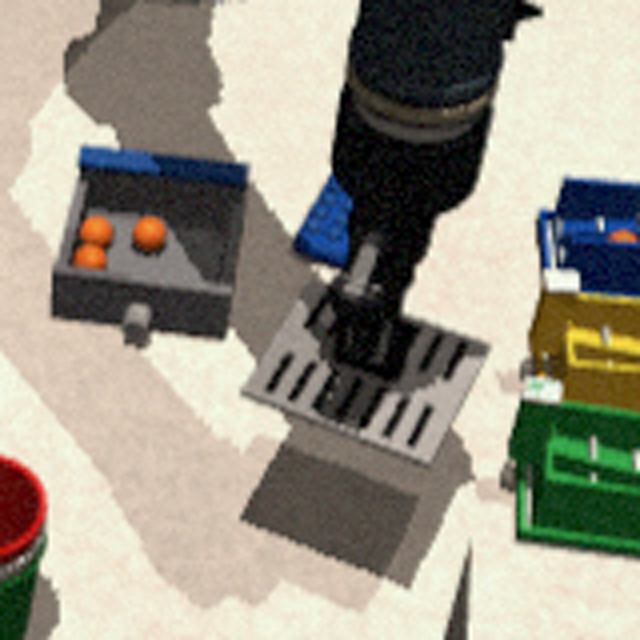

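```bash
python3 - <<'E'
from h import *
w0=np.load("top.npy"); 
import cv2
im=cv2.imread("pics/top0.png")[:,:,::-1].astype(int)
ws,ims,_=cloud("scene")
for n,w,i in (("top",w0,im),("scene",ws,ims.astype(int))):
    b=(i[...,2]>1.4*i[...,0]+10)&(w[...,2]>.048)&(w[...,2]<.06)&(abs(w[...,1]-.03)<.08)&(w[...,0]<.42)&(w[...,0]>.35)
    p=w[b]; print(n,len(p),"lip",cv2.minAreaRect(p[:,:2].astype(np.float32)*1000), np.percentile(p[:,1],[1,99]).round(4))
    for ys in np.arange(-.02,.09,.02):
        s=p[abs(p[:,1]-ys)<.01]
        if len(s)>5: print(ys.round(2),np.percentile(s[:,0],[3,97]).round(4))
    # curb: z ~.044, x .48-.5
    b=(w[...,2]>.038)&(w[...,2]<.05)&(abs(w[...,1]-.03)<.05)&(w[...,0]>.465)&(w[...,0]<.51)
    s=w[b]; print("curb",len(s),np.percentile(s[:,0],[3,97]).round(4),np.median(s[:,2]).round(4))
    for ys in np.arange(-.01,.08,.02):
        t=s[abs(s[:,1]-ys)<.01]; print("  ",ys.round(2),t[:,0].mean().round(4))
plan([.4325,.0288,.20],Rdown(90),clo=1,dmax=3)
E
```

```text
top 306 lip ((379.59222412109375, 27.58363151550293), (115.0337142944336, 18.282249450683594), 89.90099334716797) [-0.0299  0.085 ]
-0.02 [0.3728 0.3884]
0.0 [0.3729 0.3885]
0.02 [0.3729 0.3886]
0.04 [0.3731 0.3887]
0.06 [0.3706 0.3887]
0.08 [0.3706 0.3888]
curb 116 [0.4833 0.4939] 0.0441
   -0.01 0.49
   0.01 0.4905
   0.03 0.4906
   0.05 0.4911
   0.07 0.4908
scene 196 lip ((379.3076171875, 29.155025482177734), (114.91272735595703, 22.9011173248291), 89.24786376953125) [-0.0271  0.0857]
-0.02 [0.372  0.3872]
0.0 [0.3713 0.3883]
0.02 [0.3698 0.3883]
0.04 [0.3722 0.3872]
0.06 [0.3719 0.3886]
0.08 [0.3699 0.3876]
curb 146 [0.4814 0.4925] 0.0438
   -0.01 0.4883
   0.01 0.4884
   0.03 0.4882
   0.05 0.4884
   0.07 0.4866
d 24.8 a 17.0 N 9
[[-2.21, -1.58, -0.47, -0.03, 0.0, -1.88, 1.0], [-2.16, -1.66, -0.46, -0.03, 0.0, -1.89, 1.0], [-2.1, -1.72, -0.47, -0.03, 0.01, -1.88, 1.0], [-2.05, -1.79, -0.47, -0.03, -0.0, -1.89, 1.0], [-1.98, -1.86, -0.47, -0.02, 0.0, -1.88, 1.0]]
[[-1.92, -1.92, -0.47, -0.03, 0.0, -1.89, 1.0], [-1.86, -1.99, -0.47, -0.03, 0.01, -1.88, 1.0], [-1.79, -2.04, -0.47, -0.03, -0.0, -1.89, 1.0], [-1.73, -2.1, -0.48, -0.03, 0.0, -1.88, 1.0]]
```

{"api": "send_rows", "payload": {
  "series": [
    [[-1.1,-0.8,-0.2,0,0,-0.9,1],[-2.2,-1.6,-0.5,0,0,-1.9,1],[-2.2,-1.7,-0.5,0,0,-1.9,1],[-2.1,-1.7,-0.5,0,0,-1.9,1],[-2.0,-1.8,-0.5,0,0,-1.9,1]]
  ]
}}

```text
clock: 26.75
ee_pos: [0.5291, 0.1016, 0.1808]
ee_rot: [-2.376, -2.052, 0.002]
contact_force: [-0.0, -0.6, -1.9]
width: 0.123
```

{"api": "send_rows", "payload": {
  "series": [
    [[-2.0,-1.9,-0.5,0,0,-1.9,1],[-1.9,-1.9,-0.5,0,0,-1.9,1],[-1.9,-2.0,-0.5,0,0,-1.9,1],[-1.8,-2.0,-0.5,0,0,-1.9,1],[-0.9,-1.0,-0.2,0,0,-0.9,1]]
  ]
}}

```text
clock: 27.25
ee_pos: [0.4329, 0.024, 0.2028]
ee_rot: [-2.22, -2.221, 0.004]
contact_force: [0.1, -0.4, -2.1]
width: 0.117
```

{"api": "send_rows", "payload": {
  "series": [
    [[0,0,0,0,0,0,1],[0,0,0,0,0,0,1],[0,0,0,0,0,0,1]]
  ]
}}

```text
clock: 27.55
ee_pos: [0.4364, 0.0266, 0.2033]
ee_rot: [-2.218, -2.222, -0.002]
contact_force: [0.1, 0.8, -1.8]
width: 0.119
```

```bash
cat >> h.py <<'E'
BOX=np.array([.4315,.0285])
HC=.0305
def cov(t,ex,ez,y=0,yaw=90):
    # pose of TCP for cover tilted t deg, -x bottom edge at box x=ex (m), world z=ez
    th=np.radians(t); e=np.array([BOX[0]+ex,BOX[1]+y,ez])
    ux=np.array([np.cos(th),0,np.sin(th)]); uz=np.array([-np.sin(th),0,np.cos(th)])
    return e+ux*.051+uz*HC, Rdown(yaw)*R.from_euler('x',-t,degrees=True)
E
python3 - <<'E'
from h import *
st()
p,Rt=cov(14,-.034,.08); print(p)
plan(p,Rt,clo=1,dmax=2.5,amax=4)
w,im,c=cloud("scene"); crop(np.clip(im*2,0,255).astype(np.uint8),240,80,400,230,4,"s24")
w,im,c=cloud("top"); crop(np.clip(im*1.6,0,255).astype(np.uint8),200,220,320,310,6,"t24")
E
```

```text
t 27.55 p [0.4364 0.0266 0.2033] xaxis [-0.001  1.     0.002] z [-0.     0.002 -1.   ] F [ 0.12  0.76 -1.76] w 0.119 q [ 0.531  0.191 -0.76   2.077  0.161  0.931 -0.315]
[0.43960646 0.0285     0.12193204]
d 8.1 a 14.0 N 4
[[0.04, 0.08, 2.04, -3.51, -0.04, 0.02, 1.0], [0.05, -0.04, 2.03, -3.5, -0.03, 0.01, 1.0], [0.04, -0.17, 2.03, -3.51, -0.04, 0.02, 1.0], [0.05, -0.29, 2.02, -3.5, -0.03, 0.02, 1.0]]
```

View pics/s24.png

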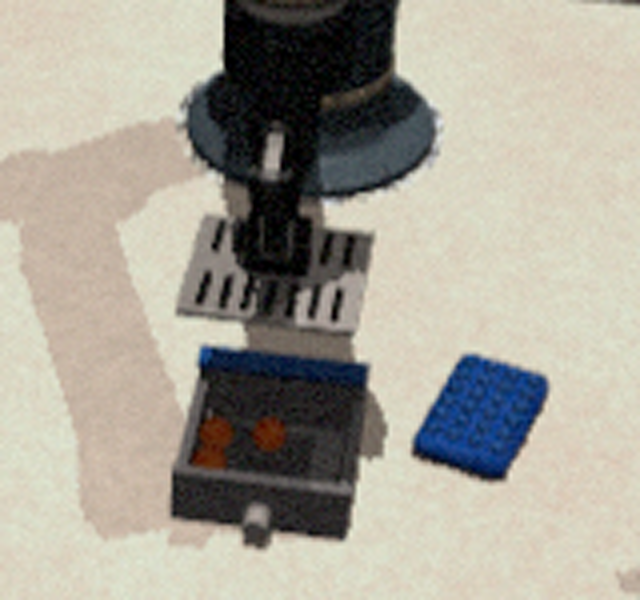

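View pics/t24.png

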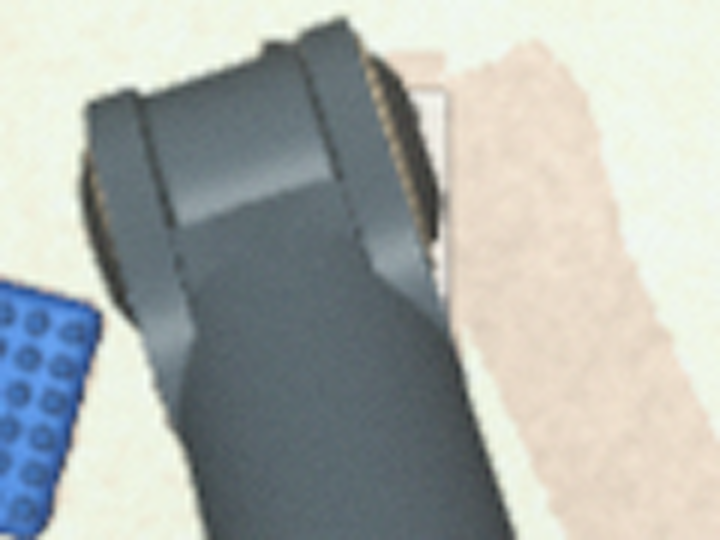

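{"api": "send_rows", "payload": {
  "series": [
    [[0,0.1,1.0,-1.8,0,0,1],[0,0,2.0,-3.5,0,0,1],[0.1,-0.1,2.0,-3.5,0,0,1],[0.1,-0.2,2.0,-3.5,0,0,1],[0,-0.1,1.0,-1.7,0,0,1]]
  ]
}}

```text
clock: 28.15
ee_pos: [0.4389, 0.0286, 0.1215]
ee_rot: [2.092, 2.096, 0.256]
contact_force: [0.2, -0.5, -2.4]
width: 0.117
```

{"api": "send_rows", "payload": {
  "series": [
    [[0,0,0,0,0,0,1],[0,0,0,0,0,0,1]]
  ]
}}

```text
clock: 28.35
ee_pos: [0.4413, 0.0289, 0.1236]
ee_rot: [2.092, 2.095, 0.259]
contact_force: [1.4, 1.5, -1.4]
width: 0.12
```

```bash
cat >> h.py <<'E'
def platefit(name=None):
    """cover plate points seen by scene cam, in TCP-derived cover frame"""
    p0,R0=pose(); w,im,c=cloud("scene")
    C=R0*R.from_euler('z',-90,degrees=True)*R.from_euler('x',180,degrees=True)  # placeholder frame
    M=R0.as_matrix(); X=M[:,1]; Z=-M[:,2]; Y=np.cross(Z,X)
    o=p0-HC*Z
    d=w-o; a=np.stack([d@X,d@Y,d@Z],-1)
    m=(abs(a[...,0])<.07)&(abs(a[...,1])<.075)&(a[...,2]>-.006)&(a[...,2]<.011)
    q=a[m]; (cx,cy),s,t=cv2.minAreaRect(q[:,:2].astype(np.float32)*1000)
    A=np.c_[q[:,0],q[:,1],np.ones(len(q))]; k=np.linalg.lstsq(A,q[:,2],rcond=None)[0]
    print("cover X",X.round(3),"n",len(q),"rect",round(cx,1),round(cy,1),np.round(s,1),round(t,1),"plane slopes(deg)",np.degrees(k[:2]).round(2),"topz",(k[2]*1000).round(1))
    print(" x range",np.percentile(q[:,0],[.5,99.5]).round(4),"y",np.percentile(q[:,1],[.5,99.5]).round(4))
E
python3 - <<'E'
from h import *
st(); platefit()
w,im,c=cloud("scene"); crop(np.clip(im*2,0,255).astype(np.uint8),240,80,400,230,4,"s25")
p,Rt=cov(14,-.034,.045); print(p)
plan(p,Rt,clo=1,dmax=1,amax=4)
E
```

```text
t 28.35 p [0.4413 0.0289 0.1236] xaxis [-0.002  1.     0.002] z [ 0.241  0.003 -0.97 ] F [ 1.42  1.51 -1.37] w 0.12 q [ 0.421  0.216 -0.672  2.307  0.427  0.46  -0.586]
cover X [0.971 0.001 0.241] n 684 rect -0.2 1.4 [111.8 109.4] 89.5 plane slopes(deg) [-0.41 -0.1 ] topz 6.8
 x range [-0.0528  0.0523] y [-0.0539  0.0571]
[0.43960646 0.0285     0.08693204]
d 3.7 a 0.2 N 4
[[-0.01, -0.29, 0.89, 0.01, -0.03, 0.0, 1.0], [-0.0, -0.28, 0.89, 0.02, -0.04, 0.01, 1.0], [-0.01, -0.29, 0.89, 0.01, -0.03, 0.0, 1.0], [-0.0, -0.28, 0.89, 0.02, -0.04, 0.01, 1.0]]
```

View pics/s25.png

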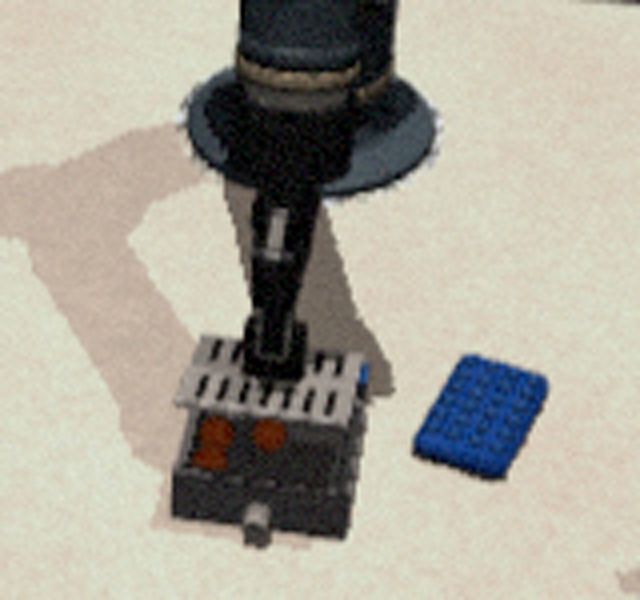

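{"api": "send_rows", "payload": {
  "series": [
    [[0,-0.3,0.9,0,0,0,1],[0,-0.3,0.9,0,0,0,1],[0,-0.3,0.9,0,0,0,1],[0,-0.2,0.7,0,0,0,1],[0,0,0,0,0,0,1]]
  ]
}}

```text
clock: 28.95
ee_pos: [0.4387, 0.0282, 0.0877]
ee_rot: [2.093, 2.093, 0.258]
contact_force: [0.4, -0.3, -1.8]
width: 0.121
```

{"api": "send_rows", "payload": {
  "series": [
    [[0,0,0,0,0,0,1],[0,0,0,0,0,0,1]]
  ]
}}

```text
clock: 29.15
ee_pos: [0.4391, 0.0284, 0.0885]
ee_rot: [2.092, 2.092, 0.26]
contact_force: [-0.5, 0.7, -2.2]
width: 0.122
```

```bash
python3 - <<'E'
from h import *
st(); platefit()
w,im,c=cloud("scene"); crop(np.clip(im*2,0,255).astype(np.uint8),270,120,350,215,7,"s26")
p,Rt=cov(14,-.036,.0375); print(p)
P=plan(p,Rt,clo=1,dmax=.5,amax=4)
p,Rt=cov(14,-.0515,.0365); print(p)
plan(p,Rt,start=P,clo=1,dmax=.5,amax=4)
E
```

```text
t 29.15 p [0.4391 0.0284 0.0885] xaxis [-0.     1.     0.002] z [ 0.243  0.002 -0.97 ] F [-0.46  0.67 -2.2 ] w 0.122 q [ 0.322  0.277 -0.578  2.347  0.58   0.374 -0.742]
cover X [0.97  0.    0.243] n 737 rect -8.4 0.7 [118.6 123.8] 89.0 plane slopes(deg) [-0.75 -0.19] topz 7.0
 x range [-0.0669  0.052 ] y [-0.0545  0.0576]
[0.43760646 0.0285     0.07943204]
d 0.9 a 0.1 N 2
[[0.01, -0.17, 0.42, 0.02, -0.05, -0.0, 1.0], [0.02, -0.16, 0.41, 0.02, -0.05, -0.0, 1.0]]
[0.42210646 0.0285     0.07843204]
d 1.6 a 0.0 N 4
[[-0.0, -0.38, -0.07, -0.0, -0.0, -0.0, 1.0], [-0.0, -0.38, -0.07, -0.0, -0.0, -0.0, 1.0], [-0.0, -0.39, -0.07, -0.0, -0.0, -0.0, 1.0], [-0.0, -0.38, -0.06, -0.0, -0.0, -0.0, 1.0]]
```

View pics/s26.png

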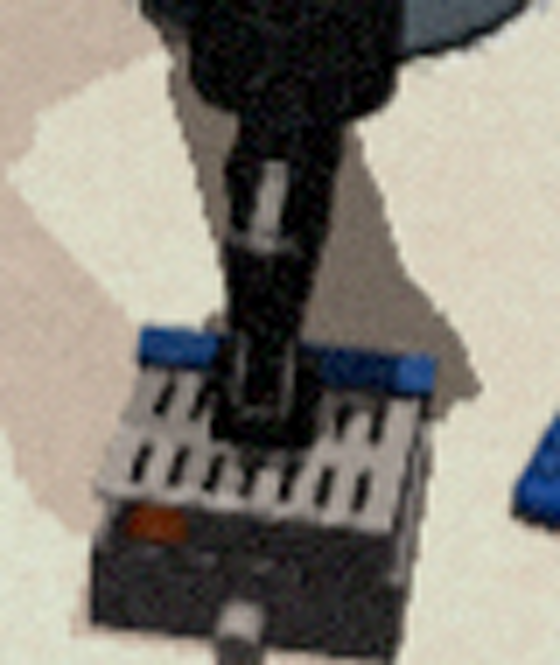

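{"api": "send_rows", "payload": {
  "series": [
    [[0,-0.2,0.4,0,0,0,1],[0,-0.2,0.4,0,0,0,1],[0,0,0,0,0,0,1],[0,0,0,0,0,0,1]]
  ]
}}

```text
clock: 29.65
ee_pos: [0.4361, 0.0284, 0.0788]
ee_rot: [2.092, 2.094, 0.258]
contact_force: [-0.0, -0.0, -2.7]
width: 0.12
```

```bash
python3 - <<'E'
from h import *
st()
p,Rt=cov(14,-.052,.0365); print(p)
plan(p,Rt,clo=1,dmax=.5,amax=4)
E
```

```text
t 29.65 p [0.4361 0.0284 0.0788] xaxis [-0.001  1.     0.002] z [ 0.241  0.002 -0.971] F [-0.05 -0.   -2.69] w 0.12 q [ 0.291  0.292 -0.547  2.36   0.621  0.35  -0.785]
[0.42160646 0.0285     0.07843204]
d 1.5 a 0.1 N 3
[[0.01, -0.47, -0.1, -0.02, -0.04, 0.01, 1.0], [0.0, -0.47, -0.11, -0.02, -0.03, 0.02, 1.0], [0.0, -0.48, -0.1, -0.02, -0.04, 0.01, 1.0]]
```

{"api": "send_rows", "payload": {
  "series": [
    [[0,-0.3,-0.1,0,0,0,1],[0,-0.4,-0.1,0,0,0,1],[0,-0.3,-0.1,0,0,0,1],[0,0,0,0,0,0,1]]
  ]
}}

```text
clock: 30.05
ee_pos: [0.4252, 0.0281, 0.0795]
ee_rot: [2.092, 2.093, 0.257]
contact_force: [0.5, 0.1, -2.4]
width: 0.118
```

{"api": "send_rows", "payload": {
  "series": [
    [[0,-0.3,0,0,0,0,1],[0,-0.2,0,0,0,0,1],[0,0,0,0,0,0,1],[0,0,0,0,0,0,1]]
  ]
}}

```text
clock: 30.45
ee_pos: [0.421, 0.0282, 0.0783]
ee_rot: [2.092, 2.093, 0.258]
contact_force: [1.0, 0.9, -2.1]
width: 0.12
```

```bash
python3 - <<'E'
from h import *
st(); platefit()
p0,R0=pose(); M=R0.as_matrix(); X=M[:,1];Z=-M[:,2]; e=p0-HC*Z-.051*X; f=e+.102*X
print("edge box",(e[:2]-BOX).round(4),e[2].round(4),"far",(f[:2]-BOX).round(4),f[2].round(4))
w,im,c=cloud("scene"); crop(np.clip(im*2,0,255).astype(np.uint8),270,120,350,215,7,"s27")
E
```

```text
t 30.45 p [0.421  0.0282 0.0783] xaxis [-0.001  1.     0.002] z [ 0.241  0.002 -0.97 ] F [ 1.02  0.88 -2.12] w 0.12 q [ 0.29   0.272 -0.549  2.392  0.624  0.335 -0.799]
cover X [0.97  0.    0.241] n 652 rect -1.1 3.9 [109.3 119.7] 2.2 plane slopes(deg) [ 0.23 -0.4 ] topz 6.6
 x range [-0.0558  0.0519] y [-0.0545  0.061 ]
edge box [-0.0526 -0.0002] 0.0364 far [ 0.0464 -0.0002] 0.061
```

View pics/s27.png

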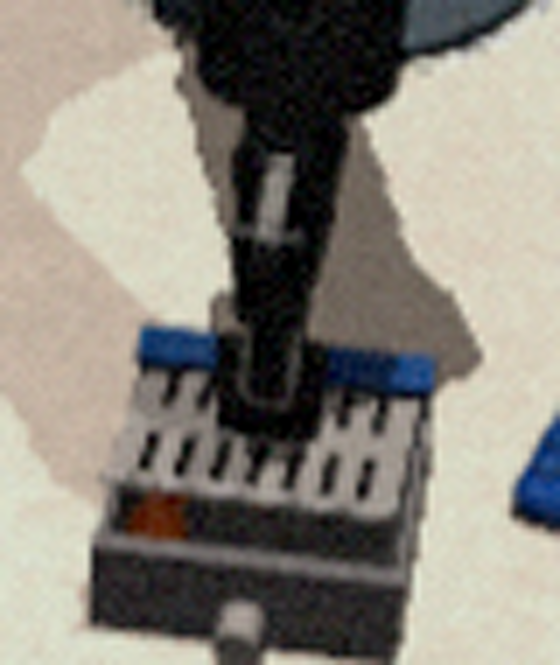

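```bash
python3 - <<'E'
from h import *
p,Rt=cov(7,-.052,.0358); P=plan(p,Rt,clo=1,amax=2)
p,Rt=cov(0,-.0515,.0355); plan(p,Rt,start=P,clo=1,amax=2); print(p)
E
```

```text
d 0.8 a 7.0 N 4
[[0.01, 0.09, 0.18, 1.74, -0.03, 0.0, 1.0], [0.0, 0.1, 0.17, 1.74, -0.02, 0.01, 1.0], [0.01, 0.11, 0.17, 1.74, -0.03, 0.0, 1.0], [0.01, 0.1, 0.17, 1.75, -0.02, 0.01, 1.0]]
d 0.8 a 7.0 N 4
[[-0.0, 0.1, 0.17, 1.75, -0.0, -0.0, 1.0], [-0.0, 0.1, 0.17, 1.75, -0.0, -0.0, 1.0], [-0.0, 0.1, 0.16, 1.75, -0.0, -0.0, 1.0], [-0.0, 0.12, 0.17, 1.75, -0.0, -0.0, 1.0]]
[0.431  0.0285 0.066 ]
```

{"api": "send_rows", "payload": {
  "series": [
    [[0,0.1,0.18,1.75,0,0,1],[0,0.1,0.18,1.75,0,0,1],[0,0.1,0.17,1.75,0,0,1],[0,0.1,0.17,1.75,0,0,1],[0,0,0,0,0,0,1]]
  ]
}}

```text
clock: 31.05
ee_pos: [0.4276, 0.0284, 0.0723]
ee_rot: [2.16, 2.159, 0.136]
contact_force: [-0.3, 0.2, -2.4]
width: 0.118
```

```bash
cat >> h.py <<'E'
def edges():
    st(); p0,R0=pose(); M=R0.as_matrix(); X=M[:,1];Z=-M[:,2]; e=p0-HC*Z-.051*X; f=e+.102*X
    print("edge box",(e[:2]-BOX).round(4),e[2].round(4),"far",(f[:2]-BOX).round(4),f[2].round(4),"tilt",np.degrees(np.arcsin(X[2])).round(2))
E
python3 - <<'E'
from h import *
edges()
p,Rt=cov(0,-.0515,.0352); plan(p,Rt,clo=1,amax=2)
E
```

```text
t 31.05 p [0.4276 0.0284 0.0723] xaxis [0.    1.    0.003] z [ 0.122  0.003 -0.993] F [-0.33  0.22 -2.38] w 0.118 q [ 0.366  0.345 -0.63   2.301  0.498  0.486 -0.657]
edge box [-0.0508  0.    ] 0.0358 far [ 0.0504 -0.    ] 0.0482 tilt 7.02
d 0.7 a 7.0 N 4
[[0.0, 0.07, 0.17, 1.75, -0.04, -0.01, 1.0], [0.0, 0.07, 0.18, 1.76, -0.04, -0.0, 1.0], [0.01, 0.07, 0.16, 1.75, -0.04, -0.01, 1.0], [-0.0, 0.08, 0.17, 1.76, -0.04, -0.0, 1.0]]
```

{"api": "send_rows", "payload": {
  "series": [
    [[0,0.05,0.17,1.75,0,0,1],[0,0.05,0.17,1.75,0,0,1],[0,0.1,0.17,1.75,0,0,1],[0,0.05,0.17,1.75,0,0,1],[0,0,0,0,0,0,1]]
  ]
}}

```text
clock: 31.55
ee_pos: [0.43, 0.0283, 0.0655]
ee_rot: [-2.22, -2.221, -0.003]
contact_force: [-0.4, -0.0, -1.3]
width: 0.119
```

{"api": "send_rows", "payload": {
  "series": [
    [[0,0,0,0,0,0,1],[0,0,0,0,0,0,1]]
  ]
}}

```text
clock: 31.75
ee_pos: [0.4288, 0.0282, 0.0656]
ee_rot: [-2.22, -2.222, -0.001]
contact_force: [-0.6, 0.7, -3.2]
width: 0.119
```

```bash
python3 - <<'E'
from h import *
edges(); platefit()
w,im,c=cloud("scene"); crop(np.clip(im*2,0,255).astype(np.uint8),270,120,350,215,7,"s28")
E
```

```text
t 31.75 p [0.4288 0.0282 0.0656] xaxis [-0.001  1.     0.001] z [-0.     0.001 -1.   ] F [-0.6   0.73 -3.18] w 0.119 q [ 0.389  0.415 -0.66   2.223  0.431  0.628 -0.583]
edge box [-0.0537 -0.0003] 0.0351 far [ 0.0483 -0.0002] 0.0351 tilt -0.02
cover X [ 1.     0.001 -0.   ] n 1140 rect 3.6 2.6 [123.5 120.1] 0.7 plane slopes(deg) [-0.66 -0.51] topz 5.6
 x range [-0.0518  0.0643] y [-0.0569  0.0623]
```

View pics/s28.png

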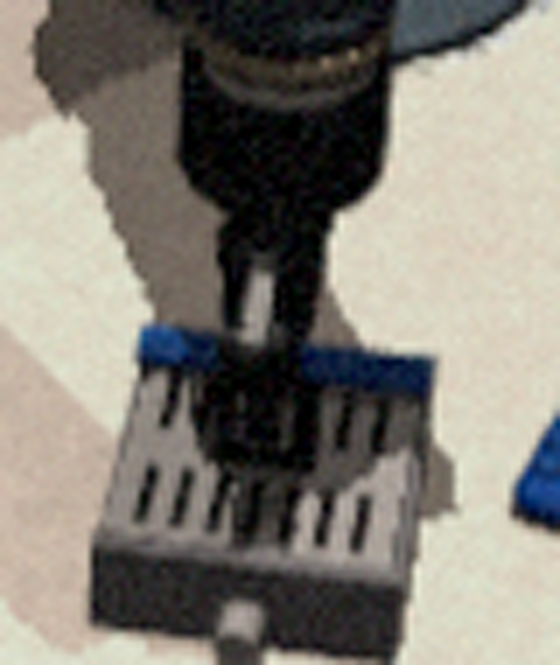

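{"api": "send_rows", "payload": {
  "series": [
    [[0,0.2,0.1,0,0,0,1],[0,0,0.05,0,0,0,1],[0,0,0,0,0,0,1],[0,0,0,0,0,0,1]]
  ]
}}

```text
clock: 32.25
ee_pos: [0.4317, 0.0282, 0.0644]
ee_rot: [-2.22, -2.221, -0.002]
contact_force: [0.2, -0.7, 2.1]
width: 0.118
```

```bash
python3 - <<'E'
from h import *
edges()
E
```

```text
t 32.25 p [0.4317 0.0282 0.0644] xaxis [-0.001  1.     0.002] z [ 0.     0.002 -1.   ] F [ 0.22 -0.73  2.07] w 0.118 q [ 0.386  0.42  -0.656  2.218  0.435  0.628 -0.585]
edge box [-0.0508 -0.0002] 0.0339 far [ 0.0512 -0.0002] 0.0339 tilt 0.01
```

Contact, flat at z = 33.9 mm. Release gently and rise.

{"api": "send_rows", "payload": {
  "series": [
    [[0,0,0,0,0,0,0.2],[0,0,0,0,0,0,0.2],[0,0,0,0,0,0,0.2],[0,0,-1,0,0,0,0.2],[0,0,-2,0,0,0,0.2]]
  ]
}}

```text
clock: 32.75
ee_pos: [0.4303, 0.0283, 0.094]
ee_rot: [-2.217, -2.22, 0.002]
contact_force: [0.3, -0.7, -0.7]
width: 0.399
```

{"api": "send_rows", "payload": {
  "series": [
    [[0,0,-3,0,0,0,0.2],[0,0,-4,0,0,0,0.2],[2,3,-4,0,0,0,0.2],[3,4,0,0,0,0,0.2],[3,4,0,0,0,0,0.2]]
  ]
}}

```text
clock: 33.25
ee_pos: [0.5414, 0.1067, 0.204]
ee_rot: [2.222, 2.218, 0.005]
contact_force: [0.4, -0.4, -0.2]
width: 0.396
```

{"api": "send_rows", "payload": {
  "series": [
    [[3,4,0,0,0,0,0.2],[3,4,0,0,0,0,0.2],[3,4,0,0,0,0,0.2],[0,0,0,0,0,0,0.2],[0,0,0,0,0,0,0.2]]
  ]
}}

```text
clock: 33.75
ee_pos: [0.659, 0.1978, 0.2011]
ee_rot: [-2.217, -2.221, -0.001]
contact_force: [-0.9, -0.3, 0.8]
width: 0.404
```

```bash
python3 - <<'E'
from h import *
st()
w,im,c=cloud("scene"); crop(np.clip(im*2,0,255).astype(np.uint8),170,110,470,300,2.6,"s29")
w,im,c=cloud("top"); crop(np.clip(im*1.5,0,255).astype(np.uint8),100,210,400,310,2.6,"t29")
for n in ("top","scene"):
    w,im,c=cloud(n)
    b=(abs(w[...,0]-.43)<.06)&(abs(w[...,1]-.03)<.06)
    f=b&(w[...,2]>.065)&(w[...,2]<.09); print(n,"fin",cv2.minAreaRect(w[f][:,:2].astype(np.float32)*1000),np.median(w[f][:,2]))
    q=w[b&(w[...,2]>.03)&(w[...,2]<.05)&(abs(w[...,0]-.43)<.038)&(abs(w[...,1]-.03)<.05)&((abs(w[...,0]-.432)>.015)|(abs(w[...,1]-.03)>.03))]
    k=np.linalg.lstsq(np.c_[q[:,:2]-[.432,.0285],np.ones(len(q))],q[:,2],rcond=None)[0]; print(" plane slope deg",np.degrees(k[:2]).round(2),"z",k[2].round(4),len(q))
E
```

```text
t 33.75 p [0.659  0.1978 0.2011] xaxis [-0.002  1.     0.003] z [-0.002  0.003 -1.   ] F [-0.94 -0.33  0.83] w 0.404 q [ 0.103  0.622 -0.706  1.51   0.42   1.167 -0.675]
top fin ((0.0, 0.0), (0.0, 0.0), 0.0) nan
 plane slope deg [0. 0.] z 0.0 0
scene fin ((429.6030578613281, 30.033109664916992), (17.1468563079834, 38.67765808105469), 2.9434802532196045) 0.07674889526551781
 plane slope deg [ 0.1  -0.03] z 0.0402 427
  return _methods._mean(a, axis=axis, dtype=dtype,
  ret = ret.dtype.type(ret / rcount)
```

View pics/s29.png

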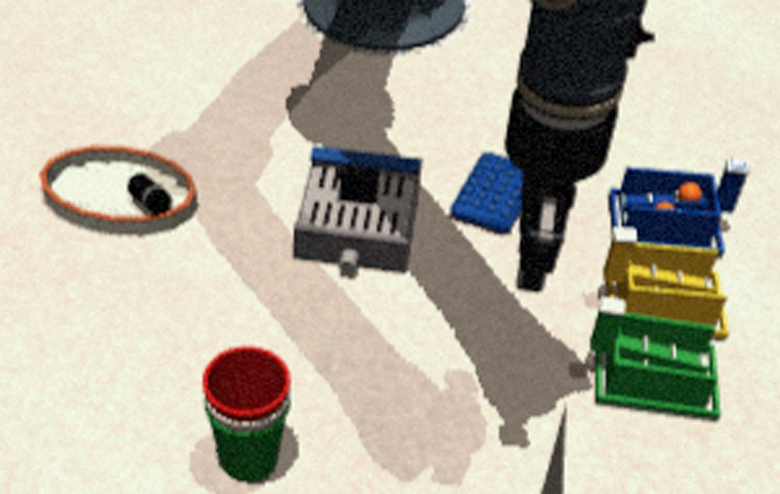

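View pics/t29.png

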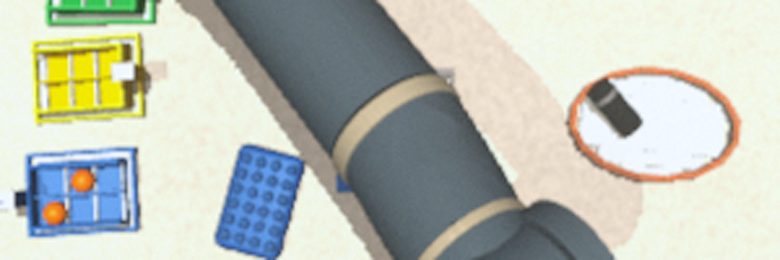

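```bash
python3 - <<'E'
from h import *
for n in ("top","scene"):
    w,im,c=cloud(n)
    b=(w[...,0]>.28)&(w[...,0]<.56)&(w[...,1]>-.42)&(w[...,1]<-.1)
    i=im.astype(int)
    rim=b&(i[...,0]>1.5*i[...,1])&(i[...,0]>50)&(w[...,2]>.01)&(w[...,2]<.035)
    p=w[rim]; e=cv2.fitEllipse(p[:,:2].astype(np.float32)*1000); print(n,"rim",len(p),e)
    d=b&(i.sum(-1)<120)&(w[...,2]>.01); q=w[d]; 
    r=cv2.minAreaRect(q[:,:2].astype(np.float32)*1000); print(" plug",len(q),r,np.percentile(q[:,2],[5,50,95]).round(4))
    c0=np.array(e[0]); a=np.radians(e[2]+ (90 if e[1][1]>e[1][0] else 0)); ux=np.array([np.cos(a),np.sin(a)]); uy=np.array([-ux[1],ux[0]])
    for v in cv2.boxPoints(r): print("  corner dish",round((v-c0)@ux,1),round((v-c0)@uy,1))
    crop(np.clip(im*1.8,0,255).astype(np.uint8),*( (310,225,400,290) if n=="top" else (175,160,260,210)),8,"d_"+n)
E
```

```text
top rim 228 ((436.70184326171875, -237.00595092773438), (110.3336181640625, 169.14801025390625), 174.4244384765625)Traceback (most recent call last):
  File "<stdin>", line 9, in <module>
    return _quantile_unchecked(
        a, q, axis, out, overwrite_input, method, keepdims, weights)
    return _ureduce(a,
                    func=_quantile_ureduce_func,
    ...<5 lines>...
                    overwrite_input=overwrite_input,
                    method=method)
    r = func(a, **kwargs)
    result = _quantile(arr,
                       quantiles=q,
    ...<2 lines>...
                       out=out,
                       weights=wgt)
    slices_having_nans = np.isnan(arr[-1, ...])
                                  ~~~^^^^^^^^^
IndexError: index -1 is out of bounds for axis 0 with size 0
```

```bash
cat > dish.py <<'E'
from h import *
for n in ("top","scene"):
    w,im,c=cloud(n)
    b=(w[...,0]>.28)&(w[...,0]<.56)&(w[...,1]>-.42)&(w[...,1]<-.1)
    i=im.astype(int)
    rim=b&(i[...,0]>1.5*i[...,1])&(i[...,0]>50)&(w[...,2]>.01)&(w[...,2]<.035)
    p=w[rim]; e=cv2.fitEllipse(p[:,:2].astype(np.float32)*1000); print(n,"rim",len(p),e)
    c0=np.array(e[0]); a=np.radians(e[2]+90); ux=np.array([np.cos(a),np.sin(a)]); uy=np.array([-ux[1],ux[0]])
    xy=w[...,:2]*1000-c0; ins=((xy@ux)/80)**2+((xy@uy)/52)**2<1.1
    d=ins&(w[...,2]>(.024 if n=="top" else .026)); q=w[d]
    r=cv2.minAreaRect(q[:,:2].astype(np.float32)*1000); print(" plug",len(q),np.round(r[0],1),np.round(r[1],1),round(r[2]),np.percentile(q[:,2],[5,50,95,99]).round(4))
    for v in cv2.boxPoints(r): print("  corner dish",round(float((v-c0)@ux),1),round(float((v-c0)@uy),1))
    crop(np.clip(im*(1.3 if n=="top" else 2.2),0,255).astype(np.uint8),*( (310,225,400,290) if n=="top" else (175,160,260,210)),8,"d_"+n)
E
python3 dish.py
```

```text
top rim 225 ((436.6998291015625, -237.03330993652344), (110.44143676757812, 169.0862274169922), 174.58522033691406)
 plug 297 [ 437.8 -237.7] [163.5 106.8] 90 [0.0248 0.0366 0.0482 0.0532]
  corner dish 86.8 -44.7
  corner dish 77.1 61.7
  corner dish -85.7 47.0
  corner dish -76.1 -59.4
scene rim 233 ((435.3817443847656, -234.9315948486328), (110.42286682128906, 169.80014038085938), 174.1022186279297)
 plug 179 [ 435.  -234.9] [162.7 105.8] 77 [0.0266 0.038  0.0489 0.0513]
  corner dish 73.8 -63.5
  corner dish 87.5 41.5
  corner dish -73.8 62.6
  corner dish -87.5 -42.3
```

View pics/d_top.png

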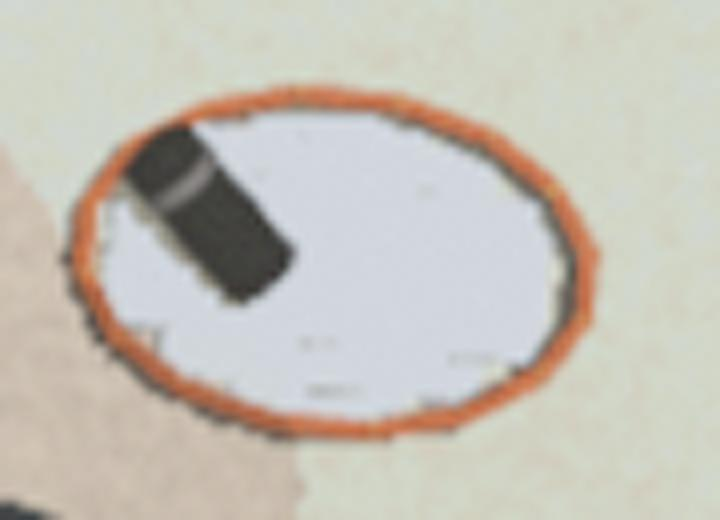

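View pics/d_scene.png

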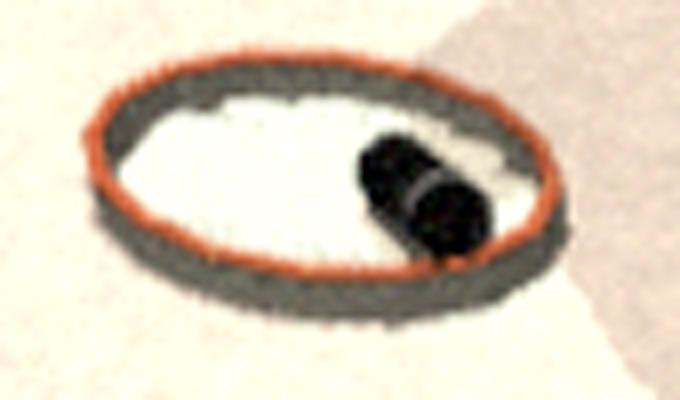

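```bash
python3 - <<'E'
from h import *
w,im,c=cloud("top"); E=c["extrinsics"]
def pt(u,v,z):
    d=E[:3,:3].T@np.array([(u-c["cx"])/c["fx"],(v-c["cy"])/c["fy"],1]); o=-E[:3,:3].T@E[:3,3]; return o+d*(z-o[2])/d[2]
c0=np.array([.4367,-.237]); a=np.radians(84.5); ux=np.array([np.cos(a),np.sin(a)]); uy=np.array([-ux[1],ux[0]])
for u,v in ((330,243.5),(343.5,259.7)):
    q=pt(u,v,.03)[:2]; print(q.round(4),"dish",((q-c0)@ux).round(4),((q-c0)@uy).round(4))
# height along the axis
for t in np.linspace(.1,.9,7):
    u,v=330+13.5*t,243.5+16.2*t; k=w[int(round(v))-1:int(round(v))+2,int(round(u))-1:int(round(u))+2,2]; print(round(t,2),k.mean().round(4),end=" | ")
st()
E
```

```text
[ 0.4737 -0.18  ] dish 0.0603 -0.0313
[ 0.4304 -0.2154] dish 0.0209 0.0084
0.1 0.049 | 0.23 0.0478 | 0.37 0.0452 | 0.5 0.0397 | 0.63 0.0392 | 0.77 0.0372 | 0.9 0.0344 | t 34.15 p [0.659  0.1959 0.202 ] xaxis [0.    1.    0.001] z [ 0.     0.001 -1.   ] F [-0.26  0.59 -0.48] w 0.401 q [ 0.105  0.619 -0.706  1.512  0.42   1.166 -0.675]
```

{"api": "send_rows", "payload": {
  "series": [
    [[0,0,-4,0,0,0,0.2],[4,0,-3,0,0,0,0.2],[5,0,0,0,0,0,0.2],[5,0,0,0,0,0,0.2],[5,0,0,0,0,0,0.2]]
  ]
}}

```text
clock: 34.65
ee_pos: [0.6592, 0.3876, 0.2726]
ee_rot: [-2.222, -2.22, -0.003]
contact_force: [0.7, -0.4, 0.2]
width: 0.405
```

{"api": "send_rows", "payload": {
  "series": [
    [[5,0,0,0,0,0,0.2],[3,0,0,0,0,0,0.2],[0,0,0,0,0,0,0.2],[0,0,0,0,0,0,0.2],[0,0,0,0,0,0,0.2]]
  ]
}}

```text
clock: 35.15
ee_pos: [0.6602, 0.4646, 0.2721]
ee_rot: [2.223, 2.219, 0.001]
contact_force: [0.7, -0.6, -0.6]
width: 0.401
```

```bash
python3 - <<'E'
from h import *
st()
w,im,c=cloud("top"); crop(np.clip(im*1.5,0,255).astype(np.uint8),100,170,400,310,2.6,"t30")
c0=np.array([.432,.0285])
for n in ("top","scene"):
    w,im,c=cloud(n)
    b=(abs(w[...,0]-.43)<.05)&(abs(w[...,1]-.03)<.05)
    f=b&(w[...,2]>.068)&(w[...,2]<.09)
    if f.sum()>5: print(n,"fin",cv2.minAreaRect(w[f][:,:2].astype(np.float32)*1000),np.median(w[f][:,2]).round(4))
    q=w[b&(w[...,2]>.03)&(w[...,2]<.05)&(abs(w[...,0]-.432)<.038)&((abs(w[...,0]-.432)>.015)|(abs(w[...,1]-.03)>.03))]
    if len(q)>5:
        k=np.linalg.lstsq(np.c_[q[:,:2]-c0,np.ones(len(q))],q[:,2],rcond=None)[0]; print(" plane slope deg",np.degrees(k[:2]).round(2),"z",k[2].round(4),len(q))
E
python3 dish.py | grep rim
```

```text
t 35.15 p [0.6602 0.4646 0.2721] xaxis [0.002 1.    0.   ] z [ 0.  0. -1.] F [ 0.69 -0.6  -0.57] w 0.401 q [-0.338  0.768 -0.682  1.069  0.458  1.443 -0.931]
top fin ((434.9131774902344, 27.87857437133789), (10.412687301635742, 38.966796875), 0.04583735764026642) 0.08
 plane slope deg [-0.02 -0.15] z 0.0393 796
scene fin ((431.44830322265625, 30.29521942138672), (17.47618293762207, 37.890724182128906), 9.18288803100586) 0.0775
 plane slope deg [-0.04 -0.16] z 0.0403 441
top rim 220 ((436.73236083984375, -237.02784729003906), (110.44502258300781, 168.821044921875), 174.47239685058594)
scene rim 223 ((435.7534484863281, -235.02297973632812), (110.9659194946289, 169.7743682861328), 174.0694122314453)
```

View pics/t30.png

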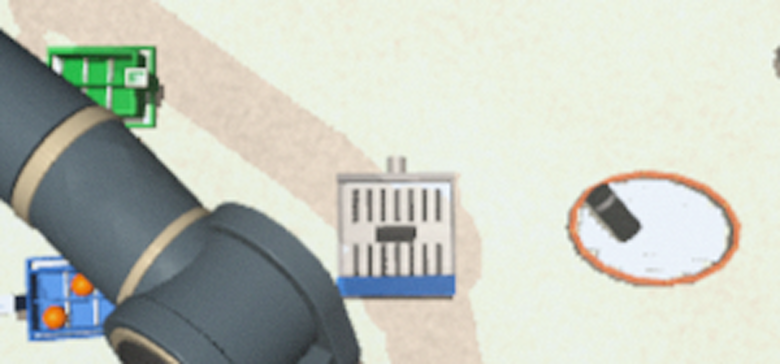

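View pics/d_top.png

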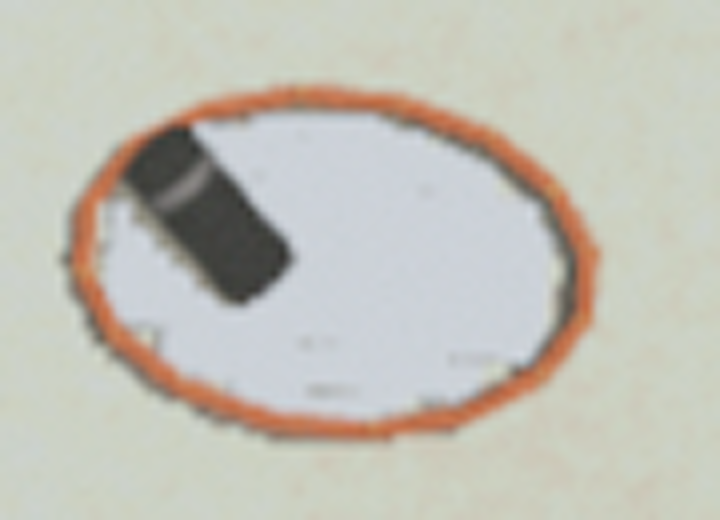

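```bash
python3 -c "
from cell import sign_off
print(sign_off())"
```

```text
the job is handed in; nothing more can be done
None
```

The job is done and handed in at about 35 s of the 210 s allowed; the system reports no verdict.

What I did:
- **Plug:** There was only one. I stood it in the oval dish.
- **Balls:** I tipped the blue cup over the box to about 33° and stopped when exactly three were out. The other two stayed in the cup.
- **Cup:** I set it back upright in its blue slot.
- **Cover:** I hooked its edge under the blue lip at 14° of tilt, swung it down flat and released it.

Last checks before handing in:
- **Cover:** Flat to about 0.2°, with its underside at about 34 mm. The two cameras put its x offset from the box centre at about 0 and 3 mm, so they disagree, but both are inside the 6 mm limit.
- **Balls:** Three were seen in the box just before the cover closed. Two were still in the cup in the last picture.
- **Cup:** Within about 1 mm of the slot centre when I last measured it, just after releasing it.
- **Dish and plug:** The dish was knocked about 4 cm aside during the run, which tipped the plug over. I left it: it lies inside the dish, with one end leaning on the rim and raised about 15 mm. Both ends are well within the limits, and it had not moved between two looks about a second apart.
- **Ball timing:** The first three balls left at slightly smaller tilts than the listed 24°, 31° and 38° (about 16°, 28° and 33°).
- **Bystanders:** None looked disturbed in the pictures; I did not measure their positions again.

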